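# Fit the range card and set the meter's push rivets

### The arm

A 6-joint arm with a two-finger parallel gripper is mounted at the origin on the work surface. World frame = base frame: x ahead of the robot, y to its left, z up, the work surface at z = 0. Lengths are in m, angles in rad, forces in N, time in s.
With the tool pointing down it reaches from about 0.375 to 0.975 m from the base axis. Payload 3.8 kg.
Tool frame: the origin (TCP) lies midway between the tips of the shut fingers; the grasp point (between the pads) lies 19 mm behind it; z points along the fingers, y is the direction in which the jaws open and shut (so a half turn about z gives the same grasp; the last joint's range is limited). The gripper opens to 85 mm and grips with 20 to 120 N. Pads are 22 mm wide; open, the fingers measure 114 mm over their backs; the gripper's body (76 mm by 85 mm) begins 54 mm behind the grasp point. The pads swing forward as they close: fully open they stand 13 mm farther back than shut.
Start: joints at [-1.299, 0.264, 1.604, -0, 1.274, -0.037], TCP at [0.205, -0.643, 0.231] pointing down, gripper open.
Joint ranges: [-2.63, 2.63], [-0.94, 2.18], [0.31, 2.57], [-1.31, 4.45], [0, 2.66], [-2.55, 2.55]. Speed limits (rad/s): [2.57, 2.57, 3.14, 3.14, 3.14, 3.14].

### API

Orientations are given as [roll, pitch, yaw] about the fixed x, y, z axes, in that order (R = Rz(yaw) Ry(pitch) Rx(roll)).
In Python, from station import robot gives the robot as it stands.
- The arm moves only by the tool jog_arm, never from a script. Its argument "steps" is text: rows parted by semicolons, each of 5 numbers parted by spaces: the closure, from 0 (fully open) to 1 (shut), then the shift along the world's x, y, z in mm, then the turn about the world's z in degrees. In form: jaw dx dy dz twist; .... A call has 1 to 12 rows; each row shifts and turns the pose as measured when the row begins; what a row does not reach is not made up. A row lasts 1/10 s, in which the tool goes at most 50 mm and 8.59 degrees, less where a joint would pass 70% of its speed; a pose out of reach is approached as far as the arm can. A call with a gripper value outside its range is refused whole. The fingers move at their own pace and stop on an object; "grip_force" is the grip in N (left out, the last holds). Time passes only in rows, so rows that do not move let the fingers close. It gives the time, the measured TCP pose, the force and the opening at its end, in the units of the state.
- robot.get_obs(): the state, without advancing time (a new reading comes with each control period).
- robot.capture(name): name is "side" or "top" or "wrist"; returns (picture, depth): 400x640x3 uint8, red, green, blue; 400x640 float32, m along the optical axis (not along the pixel's ray), 0 where there is no reading.
- robot.get_calibration(name): a dict with "vfov" (degrees; the focal length in pixels is half the picture's height over the tangent of half this angle, whatever the lens; pixels are square), "cx", "cy" (the principal point, pixels), "D" ([k1, k2, p1, p2, k3] as OpenCV has them; the pictures are not rectified), "R" (3x3) and "t" (3): a world point X has camera coordinates R X + t; the wrist camera has in their place "mount" (4x4, takes a point from camera to tool coordinates, whose origin is the TCP and whose axes are the flange's). Camera axes: x right, y down, z forward; pixel columns grow to the right and rows downward; lengths in m; the calibration is good to about 2 mm. A picture is of the moment at which its call begins: read the wrist's pose just before it. get_calibration takes no time and is no camera call.
- robot.finish_job(): hands the job in, once; it reports no verdict.
The state is a dict: "t": time; "joint_pos": joint angles; "joint_vel": joint speeds; "joint_efforts": joint torques, N m; "tcp_pos": TCP position; "eef_rot": TCP orientation; "ft_force": force on the tool from outside, world axes, zero at the start; "torque": the same for the moment, N m; "opening": finger opening in m.
Only numpy, scipy, OpenCV 4.12 (cv2) and the standard library are available. Lean on these libraries where they do the work, as an engineer would, in place of code of your own. Each camera call takes 0.05 s, during which the arm holds its last target.

### The job

Take the green range card out of its wooden rack and push it upright through the slot in the top of the black meter until it is fully home. Then lock it: push both orange rivet pins on the sloping blue plate in until they are flush with their grey collars, pressing gently enough not to crack the meter. Let go of everything and leave the battery box, calculator and eraser where they are.

Things in the scene. Friction and masses are not known exactly. Their poses are not given: they have to be found in the camera images.
- meter: Black wedge-shaped meter, fixed, 180 (x) x 170 (y) x 141 mm high; origin at the centre of its underside. Its own -x side is the front and looks roughly away from the robot. From the 30 mm high front edge a face rises at 35 degrees and carries the blue plate; above it the dial housing steps out 45 mm. The level deck behind (141 mm) has the card slot. Cracks if the fingers press with over 25 N.
- slot (a point): Centre of the mouth of the slot in the meter's deck, axes as the meter's (z up). The slot is 12 mm wide along x, 53 mm long along y, 50 mm deep, straight down, with a 2 mm chamfer at the mouth.
- card_center (a point): Centre of the green range card (yellow top band), stiff, 10 mm thick along its own x, 50 mm wide along y, 95 mm tall along z, about 60 g. It stands loosely in a slot 30 mm deep in a fixed wooden rack (50 x 84 x 36 mm high, same yaw). Fully home in the meter 45 mm stand above the deck and its centre is 2.5 mm below the slot mouth; either face may point forward.
- plate: Blue plate, 60 mm (up the slope) x 140 mm, carrying both rivets; origin between them on its face, axes as the pins'. It rests on foam: pushed, it sinks with both pins along their axis about 1 mm per 2 N (at most 13 mm) and comes back when released. So it sinks about 4 mm before a pin starts to slide, and the force rises again once the pin is flush; 14 to 18 N is enough.
- rivet_left (a joint): Travel of the left (meter +y) rivet pin into the plate, in m: 0 = fully out (9 mm more to go), 0.009 = flush with its collar, where it stops; it starts between 0 and 0.003. It stays where it is left. It moves only while pushed along its axis with about 9 N.
- rivet_left_top (a point): Centre of the left pin's flat top (12 mm diameter), moves with the pin. z points out along the pin, square to the sloping face (35 degrees from vertical, leaning to the meter's front); y as the meter's y; x up the slope. A grey 24 mm collar stands 2 mm above the plate. The dial housing's step is 30 mm up the slope from the pin, 33 mm high: a vertical tool does not fit.
- rivet_right (a joint): The same for the right (meter -y) rivet pin.
- rivet_right_top (a point): The same for the right pin, 80 mm from the left one along the meter's y.
- battery_box: Bystander: green open box of red cells, 75 x 70 x 20 mm, loose; origin at the centre of its underside.
- calculator: Bystander: black calculator, 140 x 72 x 15 mm, loose; origin at the centre of its underside.
- eraser: Bystander: green and white eraser, 54 x 22 x 12 mm, loose; origin at the centre of its underside.
Things that resemble listed ones, but are neither listed nor needed, are in the scene too. There is more than one size of the meter; the one meant has the size given above. Of the things shaped like the part that bears card_center, the green one is meant.

How it is judged:
By the outcome, as a careful person would: the job done as asked, in the order asked, and still so for the second after the job is handed in, with the robot touching nothing.
It also fails if it takes over 67 s, if anything falls off the work surface, if the arm or the gripper's body presses on something with over 40 N, if the wrist force passes 120 N, or if a joint passes its speed limit or range.

## Working session

There is one attempt and no reset: what is moved stays moved. The work goes in short steps, Python scripts to look and compute and a tool call to move; the robot and the scene stay as the last step left them, time stands still between calls to the robot, and variables do not carry over. Pictures are saved under pics/ and viewed, and the job is handed in when it is done.

Besides the shell and the picture viewer there is one more tool, called after "Emit:" as name(argument=value, ...) on one line, values as JSON. jog_arm: Moves the arm, as the interface text tells. Its arguments: {"type":"object","properties":{"steps":{"type":"string"},"grip_force":{"type":"number"}},"required":["steps"]}

```bash
ls; mkdir -p pics; cat > h.py <<'E'
import numpy as np, cv2, pickle
from station import robot
from scipy.spatial.transform import Rotation as Ro
def K(c):
    f=200/np.tan(np.radians(c['vfov']/2)); return np.array([[f,0,c['cx']],[0,f,c['cy']],[0,0,1.]])
def grab(n,tag):
    o=robot.get_obs(); c=robot.get_calibration(n); im,d=robot.capture(n)
    if n=='wrist':
        T=np.eye(4);T[:3,:3]=Ro.from_euler('xyz',o['eef_rot']).as_matrix();T[:3,3]=o['tcp_pos']
        M=T@np.array(c['mount']); R=M[:3,:3].T; t=-R@M[:3,3]
    else: R=np.array(c['R']);t=np.array(c['t'])
    pickle.dump(dict(im=im,d=d,K=K(c),D=np.array(c['D'],float),R=R,t=t,o=o),open(f'{tag}.pkl','wb'))
    cv2.imwrite(f'pics/{tag}.png',im[:,:,::-1])
def load(tag): return pickle.load(open(f'{tag}.pkl','rb'))
def ray(s,uv):
    p=cv2.undistortPoints(np.array(uv,float).reshape(-1,1,2),s['K'],s['D'])[:,0]
    d=np.c_[p,np.ones(len(p))]; return -s['R'].T@s['t'], d@s['R']
def onplane(s,uv,z):
    o,d=ray(s,uv); return o+d*((z-o[2])/d[:,2])[:,None]
def bydepth(s,uv):
    o,d=ray(s,uv); uv=np.array(uv).reshape(-1,2).astype(int); return o+d*s['d'][uv[:,1],uv[:,0]][:,None]
def proj(s,X):
    return cv2.projectPoints(np.array(X,float).reshape(-1,1,3),cv2.Rodrigues(s['R'])[0],s['t'],s['K'],s['D'])[0][:,0]
def cloud(s):
    v,u=np.mgrid[:400,:640]; return bydepth(s,np.c_[u.ravel(),v.ravel()]).reshape(400,640,3)
E
python3 - <<'E'
from h import *
for n in ['side','top','wrist']: grab(n,n+'0')
o=robot.get_obs()
for k in o: print(k,np.round(o[k],4))
for n in ['side','top']:
    s=load(n+'0'); print(n,-s['R'].T@s['t'],s['K'][0,0], s['R'][2])
print(robot.get_calibration('wrist')['mount'])
E
```

```text
pics
t 0.15
joint_pos [-1.2989  0.2646  1.6051 -0.      1.2737 -0.0369]
joint_vel [-0.0018 -0.0011 -0.0039 -0.0006  0.0024  0.0008]
joint_efforts [ 8.00000e-04 -5.15903e+01 -3.67959e+01 -1.00000e-04  8.00000e-03
  0.00000e+00]
tcp_pos [ 0.205  -0.6425  0.2302]
eef_rot [-3.1398 -0.      0.3088]
ft_force [-0.8445 -0.0894 -0.2085]
torque [-0.0078  0.0223  0.0181]
opening 0.0854
side [0.4092494  0.7848164  0.57086033] 374.7527717944974 [ 0.04957046 -0.86116639 -0.50590041]
top [ 0.40185778 -0.01328282  1.0335952 ] 385.1093200512071 [ 0.03139828  0.03029643 -0.99904768]
[[-1.23338284e-03 -9.47282374e-01 -3.20397539e-01  8.11223780e-02]
 [ 9.99999218e-01 -1.23457134e-03 -1.99421664e-04 -7.13027432e-04]
 [-2.06644991e-04 -3.20397534e-01  9.47283156e-01 -1.43351315e-01]
 [ 0.00000000e+00  0.00000000e+00  0.00000000e+00  1.00000000e+00]]
```

View pics/top0.png

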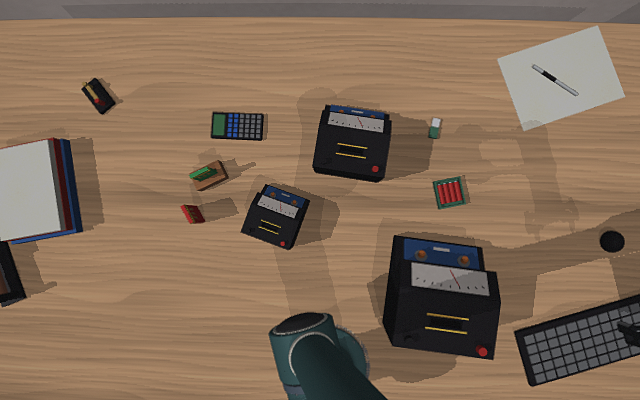

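View pics/side0.png

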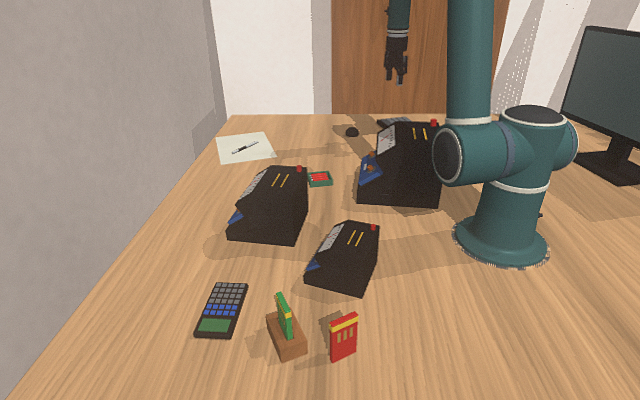

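View pics/wrist0.png

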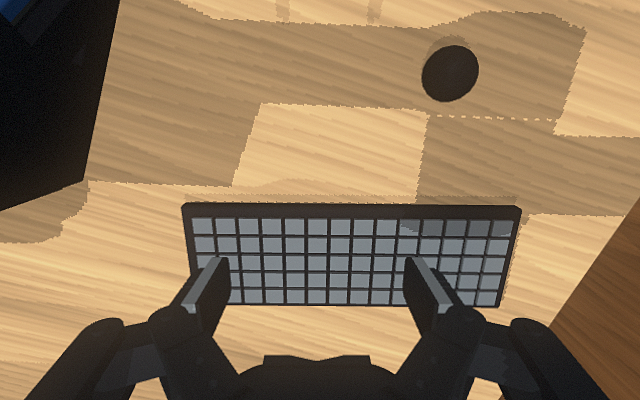

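The top view shows three meters at (352,143), (275,216) and (441,295). The green card in its rack is at (208,174), and a red look-alike card is at (192,213). I'll measure the meters.

```bash
python3 - <<'E'
from h import *
s=load('top0'); P=cloud(s)
hsv=cv2.cvtColor(s['im'],cv2.COLOR_RGB2HSV)
for nm,(u0,v0,u1,v1) in dict(A=(310,95,395,185),B=(238,180,312,250),C=(380,232,502,362)).items():
    Q=P[v0:v1,u0:u1].reshape(-1,3); top=Q[:,2].max(); z=np.percentile(Q[:,2],99)
    h,e=np.histogram(Q[:,2],bins=np.arange(0.01,.3,.004)); k=h.argmax(); zt=np.median(Q[(Q[:,2]>e[k]-.003)&(Q[:,2]<e[k+1]+.003)][:,2])
    M=((P[...,2]>zt-.006)&(P[...,2]<zt+.006)); m=np.zeros_like(M); m[v0:v1,u0:u1]=M[v0:v1,u0:u1]
    r=cv2.minAreaRect(P[m][:,:2].astype(np.float32)); print(nm,'deck z',zt,r)
    # above 0.02 footprint
    m2=np.zeros_like(M); m2[v0:v1,u0:u1]=P[v0:v1,u0:u1,2]>.02
    print('  foot',cv2.minAreaRect(P[m2][:,:2].astype(np.float32)))
g=(hsv[...,0]>40)&(hsv[...,0]<80)&(hsv[...,1]>120)&(hsv[...,2]>60)
n,l,st,c=cv2.connectedComponentsWithStats(g.astype(np.uint8))
for i in range(1,n):
    if st[i,4]>15: print(st[i],c[i],P[l==i].mean(0),P[l==i][:,2].max())
def crop(tag,b,k,out):
    im=load(tag)['im'][b[1]:b[3],b[0]:b[2],::-1]; cv2.imwrite('pics/'+out,cv2.resize(im,None,fx=k,fy=k,interpolation=cv2.INTER_CUBIC))
crop('top0',(170,95,400,255),3.4,'c1.png'); crop('side0',(190,140,450,370),2.6,'c2.png')
E
```

```text
A deck z 0.14090865477878722 ((0.5609340667724609, -0.05134160816669464), (0.17033912241458893, 0.11350251734256744), 81.79438018798828)
  foot ((0.5422282814979553, -0.048641301691532135), (0.17038987576961517, 0.28804486989974976), 81.6297378540039)
B deck z 0.10393101134525295 ((0.37887442111968994, 0.14069467782974243), (0.12723387777805328, 0.08851030468940735), 70.83470153808594)
  foot ((0.38803330063819885, 0.09812559187412262), (0.20170457661151886, 0.1333981454372406), 71.0167236328125)
C deck z 0.18474419049928614 ((0.1805078685283661, -0.2650284469127655), (0.22427807748317719, 0.14640147984027863), 84.00808715820312)
  foot ((0.24080392718315125, -0.1884947419166565), (0.4047136604785919, 0.2505134046077728), 79.16799926757812)
[190 167  19  11  66] [198.77272727 171.87878788] [0.50255677 0.32150967 0.10065464] 0.10439878263363511
```

View pics/c1.png

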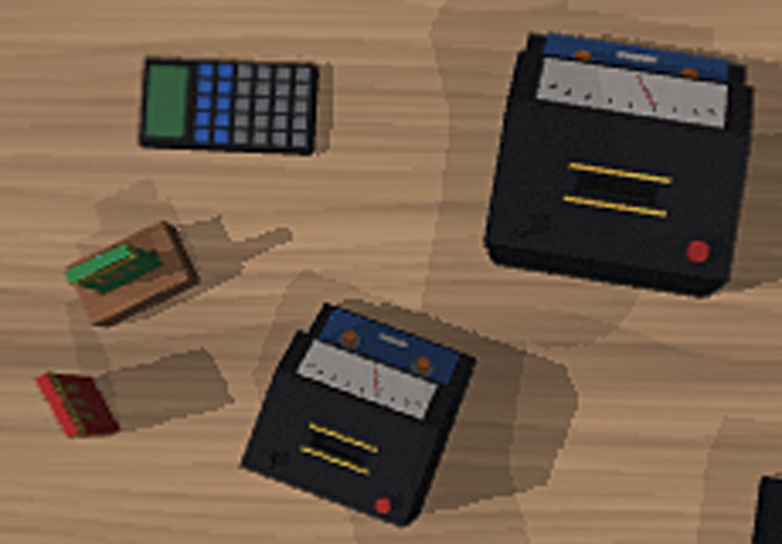

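View pics/c2.png

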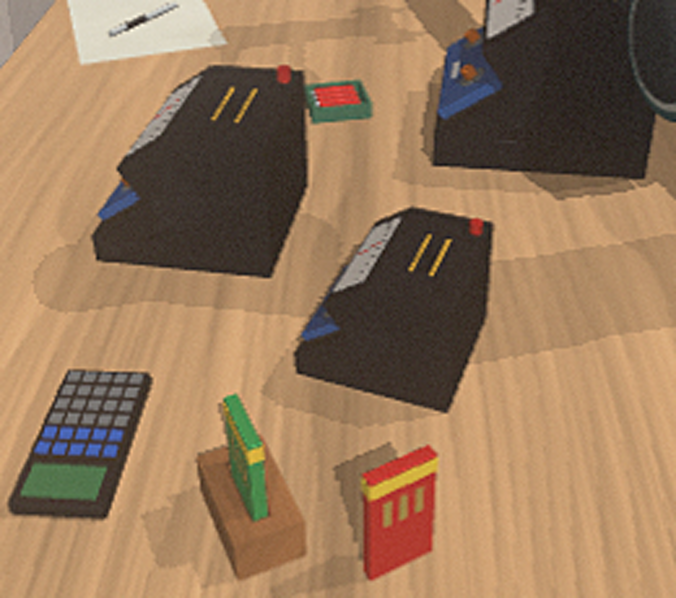

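The meant meter is A, at top pixel (352,143): its deck is at 0.141 m and it is 170 mm wide. B has its deck at 0.104 and C at 0.185. The card is the green one at (208,174) in the brown rack. The other one, at (192,213), is red. Next I'll get the card and slot poses roughly.

```bash
python3 - <<'E'
from h import *
for t,b in (('top0',(185,150,240,195)),('side0',(260,285,312,362))):
    s=load(t); P=cloud(s)
    u0,v0,u1,v1=b; Q=P[v0:v1,u0:u1].reshape(-1,3)
    r=Q[(Q[:,2]>.033)&(Q[:,2]<.039)]; print(t,'rack',cv2.minAreaRect(r[:,:2].astype(np.float32)),len(r))
    c=Q[(Q[:,2]>.097)&(Q[:,2]<.105)]; print('cardtop',cv2.minAreaRect(c[:,:2].astype(np.float32)),len(c))
    c=Q[(Q[:,2]>.045)&(Q[:,2]<.105)]; print('card',cv2.minAreaRect(c[:,:2].astype(np.float32)),len(c))
s=load('top0'); hsv=cv2.cvtColor(s['im'],cv2.COLOR_RGB2HSV)
y=(hsv[...,0]>18)&(hsv[...,0]<35)&(hsv[...,1]>130)&(hsv[...,2]>120); y[:140]=0;y[160:]=0;y[:,:330]=0;y[:,373:]=0
n,l,st,c=cv2.connectedComponentsWithStats(y.astype(np.uint8))
for i in range(1,n):
    if st[i,4]>5:
        print(c[i],st[i],onplane(s,c[i],.141)); v,u=np.nonzero(l==i); print(cv2.minAreaRect(onplane(s,np.c_[u,v],.141)[:,:2].astype(np.float32)))
E
```

```text
top0 rack ((0.5025028586387634, 0.32365554571151733), (0.05090082436800003, 0.08537605404853821), 26.22691535949707) 353
cardtop ((0.5025065541267395, 0.3222558796405792), (0.010367603972554207, 0.048583079129457474), 27.422513961791992) 81
card ((0.5022487640380859, 0.32306599617004395), (0.011026299558579922, 0.05084560811519623), 26.745332717895508) 197
side0 rack ((0.5015802979469299, 0.3244243860244751), (0.05061893165111542, 0.08798367530107498), 26.508787155151367) 760
cardtop ((0.5016277432441711, 0.3241148591041565), (0.010731303133070469, 0.05248572677373886), 25.108903884887695) 148
card ((0.5015541911125183, 0.3243938982486725), (0.011125215329229832, 0.053130097687244415), 26.0566463470459) 420
[351.86111111 145.44444444] [338 143  29   6  36] [[ 0.56637245 -0.0518127   0.141     ]]
((0.566317081451416, -0.05211127921938896), (0.06615134328603745, 0.0026825852692127228), 81.94136810302734)
[350.32432432 155.16216216] [336 153  30   5  37] [[ 0.54355616 -0.04866892  0.141     ]]
((0.5434675216674805, -0.04896625503897667), (0.06801263242959976, 0.0027934254612773657), 81.98973846435547)
```

Emit:
jog_arm(steps="0 10 20 40 8; 0 25 38 30 8; 0 28 40 20 8; 0 28 40 0 8; 0 28 40 0 8; 0 28 40 0 8; 0 28 40 0 8; 0 28 40 0 8; 0 28 40 0 8; 0 28 40 0 8; 0 20 45 0 8; 0 10 45 0 8", grip_force=40)

```text
t: 1.35
tcp_pos: [0.494, -0.165, 0.3162]
eef_rot: [-3.136, 0.003, 2.04]
ft_force: [1.0, 0.5, -0.1]
opening: 0.0854
```

```bash
python3 - <<'E'
from h import *
grab('wrist','w1'); s=load('w1'); print(s['o']['joint_vel'].round(3) if hasattr(s['o']['joint_vel'],'round') else s['o']['joint_vel'])
E
```

```text
[ 0.9   -0.144  0.14  -0.005  0.003 -0.551]
```

View pics/w1.png

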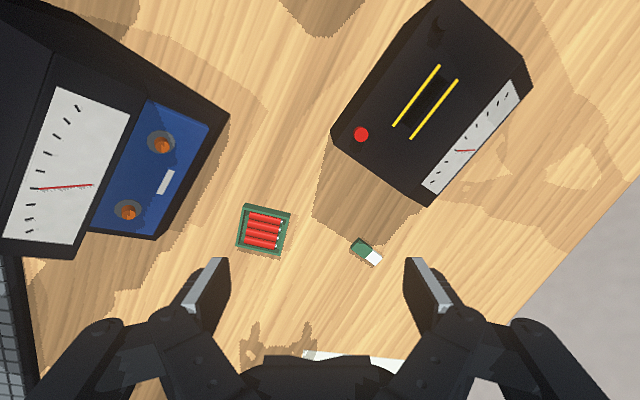

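Emit:
jog_arm(steps="0 0 45 0 0; 0 0 48 0 0; 0 0 48 0 0; 0 0 48 0 0; 0 0 48 0 0; 0 0 48 0 0; 0 2 48 -10 0; 0 2 48 -20 0; 0 2 48 -30 0; 0 1 40 -30 0; 0 1 20 -10 0; 0 0 0 0 0")

```text
t: 2.6
tcp_pos: [0.4984, 0.3345, 0.2176]
eef_rot: [-3.141, -0.001, 2.048]
ft_force: [0.5, -0.8, 0.1]
opening: 0.0852
```

The wrist view shows the wanted meter at upper right (430,110), with its slot between two yellow bars, and the large meter at left. I'm now above the card and will take a wrist look.

```bash
python3 - <<'E'
from h import *
grab('wrist','w2'); s=load('w2'); P=cloud(s); o=s['o']; print(o['tcp_pos'],np.degrees(o['eef_rot']))
m=(P[...,2]>.05)&(P[...,2]<.106)&(np.hypot(P[...,0]-.502,P[...,1]-.324)<.06)
print('card',cv2.minAreaRect(P[m][:,:2].astype(np.float32)),m.sum())
m=m&(P[...,2]>.097); print('top',cv2.minAreaRect(P[m][:,:2].astype(np.float32)),m.sum(), np.median(P[m][:,2]))
v,u=np.nonzero(m); r=cv2.minAreaRect(onplane(s,np.c_[u,v],.101)[:,:2].astype(np.float32)); print(r)
E
```

```text
[0.49842447 0.33451307 0.21762523] [-1.79988760e+02 -4.17097098e-02  1.17333430e+02]
card ((0.5000356435775757, 0.3243604898452759), (0.010248932056128979, 0.0501754991710186), 27.19200897216797) 720
top ((0.5000942349433899, 0.3243738114833832), (0.01011999137699604, 0.05018895864486694), 26.850934982299805) 606 0.10169286972917049
((0.5000020861625671, 0.3245774507522583), (0.010029595345258713, 0.050448738038539886), 26.813236236572266)
```

View pics/w2.png

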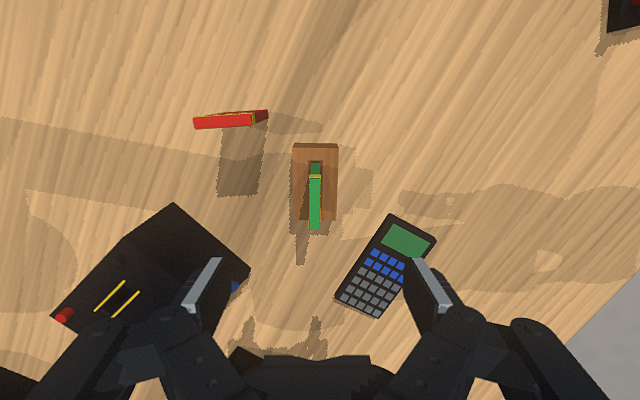

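The green card is at (315,200) in the brown rack, which confirms it as the target. The red one is at (230,120). Descending to grasp.

Emit:
jog_arm(steps="0 2 -10 -10 -0.5; 0 0 0 -35 0; 0 0 0 -35 0; 0 0 0 -30 0; 0 0 0 -25 0; 0 0 0 -15 0; 0 0 0 -4 0; 0 0 0 0 0")

```text
t: 3.45
tcp_pos: [0.5067, 0.3098, 0.0656]
eef_rot: [3.131, 0.004, 2.024]
ft_force: [-0.6, -0.2, 0.4]
opening: 0.0851
```

Emit:
jog_arm(steps="0 -6 14.5 -1 0.8; 0 0 0 0 0; 0 0 0 0 0")

```text
t: 3.75
tcp_pos: [0.5032, 0.3263, 0.0687]
eef_rot: [3.124, 0.003, 2.038]
ft_force: [1.1, -0.2, -0.3]
opening: 0.0855
```

```bash
python3 - <<'E'
from h import *
for i in range(2):
    o=robot.get_obs(); print(o['t'],o['tcp_pos'].round(4),np.degrees(o['eef_rot']).round(2),o['joint_vel'].round(4))
E
```

```text
3.75 [0.5032 0.3263 0.0687] [178.98   0.19 116.76] [ 0.0172 -0.0091 -0.0142  0.0109  0.002   0.0016]
3.75 [0.5032 0.3263 0.0687] [178.98   0.19 116.76] [ 0.0172 -0.0091 -0.0142  0.0109  0.002   0.0016]
```

Emit:
jog_arm(steps="0 0 0 0 0")

```text
t: 3.85
tcp_pos: [0.5037, 0.3271, 0.0698]
eef_rot: [3.122, 0.003, 2.039]
ft_force: [0.0, -0.4, -0.6]
opening: 0.0852
```

Emit:
jog_arm(steps="0 -3 -3 -6 0; 0 0 0 0 0")

```text
t: 4.05
tcp_pos: [0.5011, 0.3246, 0.0645]
eef_rot: [3.12, 0.003, 2.04]
ft_force: [-0.2, 0.7, 0.2]
opening: 0.0854
```

Good. Close.

Emit:
jog_arm(steps="0.6 0 0 0 0; 1 0 0 0 0; 1 0 0 0 0; 1 0 0 0 0; 1 0 0 0 0; 1 0 0 0 0", grip_force=50)

```text
t: 4.65
tcp_pos: [0.5008, 0.3241, 0.0642]
eef_rot: [3.121, 0.003, 2.039]
ft_force: [-1.1, 0.1, 1.4]
opening: 0.0093
```

Emit:
jog_arm(steps="1 0 0 15 0; 1 0 0 25 0; 1 0 0 35 0; 1 0 0 40 0; 1 0 0 40 0; 1 0 0 40 0; 1 0 0 20 0; 1 0 0 0 0")

```text
t: 5.45
tcp_pos: [0.4984, 0.3226, 0.2932]
eef_rot: [3.119, 0.003, 2.039]
ft_force: [0.8, 1.7, -0.4]
opening: 0.0097
```

```bash
python3 - <<'E'
from h import *
grab('wrist','w3'); s=load('w3'); o=s['o']; print(o['tcp_pos'],np.degrees(o['eef_rot']))
E
```

```text
[0.49839885 0.3225741  0.29317281] [178.68805209   0.18528981 116.83100171]
```

View pics/w3.png

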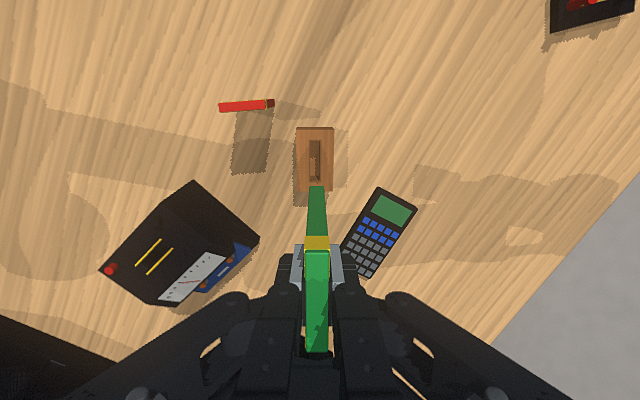

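Card held, green at (317,290), and the rack is empty. I'll check the card's pose in the tool frame.

```bash
cat >> h.py <<'E'
def cardtool(s):
    hsv=cv2.cvtColor(s['im'],cv2.COLOR_RGB2HSV); o=s['o']
    g=(hsv[...,0]>20)&(hsv[...,0]<80)&(hsv[...,1]>110); g[:,:285]=0; g[:,350:]=0; g[:180]=0
    P=cloud(s)[g]; R=Ro.from_euler('xyz',o['eef_rot']).as_matrix(); Q=(P-o['tcp_pos'])@R
    return Q[(abs(Q[:,1])<.012)&(abs(Q[:,0])<.04)]
E
python3 - <<'E'
from h import *
Q=cardtool(load('w3')); 
for z0 in np.arange(-.04,.065,.012):
    q=Q[(Q[:,2]>z0)&(Q[:,2]<z0+.012)]
    if len(q)>5: print(z0.round(3),len(q),q.min(0).round(4),q.max(0).round(4),np.median(q,0).round(4))
E
```

```text
-0.04 2628 [-0.0254 -0.0073 -0.0396] [ 0.0258  0.0042 -0.0281] [ 0.0062 -0.0009 -0.0375]
-0.028 251 [ 0.0117 -0.0072 -0.028 ] [ 0.0261  0.004  -0.016 ] [ 0.0251 -0.0013 -0.0226]
-0.016 199 [ 0.0242 -0.0058 -0.016 ] [ 0.0256  0.0036 -0.004 ] [ 0.025  -0.0009 -0.0102]
-0.004 163 [ 0.0244 -0.0061 -0.004 ] [0.0258 0.0034 0.008 ] [ 0.0251 -0.0014  0.0018]
0.008 125 [ 0.0243 -0.006   0.008 ] [0.0256 0.0035 0.0198] [ 0.0251 -0.0014  0.0137]
0.02 110 [ 0.0244 -0.0061  0.0201] [0.0257 0.0034 0.0319] [ 0.0251 -0.0014  0.0257]
0.032 85 [ 0.0243 -0.006   0.0321] [0.0256 0.0036 0.044 ] [ 0.0252 -0.0008  0.0378]
0.044 78 [ 0.0245 -0.0063  0.0441] [0.0257 0.0032 0.056 ] [ 0.0251 -0.0018  0.0501]
```

Emit:
jog_arm(steps="1 6 -25 0 -3; 1 6 -40 0 -4; 1 6 -42 0 -4; 1 6 -42 0 -4; 1 6 -42 0 -4; 1 6 -42 -5 -4; 1 6 -42 -10 -4; 1 6 -42 -10 -4; 1 6 -35 -10 -4; 1 3 -18 -5 0; 1 0 0 0 0; 1 0 0 0 0")

```text
t: 6.7
tcp_pos: [0.54, -0.0615, 0.2254]
eef_rot: [-3.126, 0.004, 1.405]
ft_force: [-0.8, 0.7, -0.2]
opening: 0.0092
```

```bash
python3 - <<'E'
from h import *
grab('wrist','w4'); s=load('w4'); o=s['o']; print(o['tcp_pos'],np.degrees(o['eef_rot']))
E
```

```text
[ 0.53996299 -0.06149695  0.22536624] [-179.08751942    0.24275292   80.52801704]
```

View pics/w4.png

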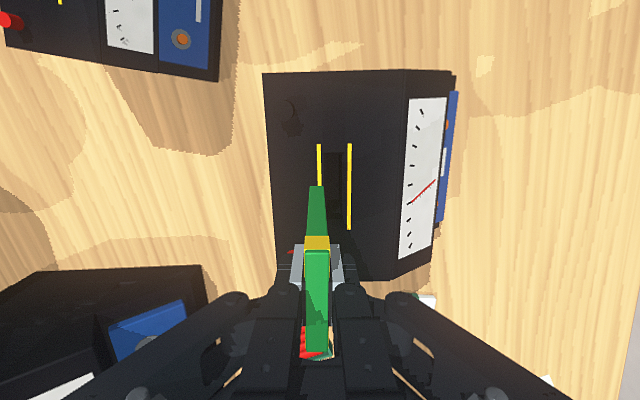

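```bash
cat >> h.py <<'E'
def bars(s,zb=.1415,b=(300,130,370,290)):
    hsv=cv2.cvtColor(s['im'],cv2.COLOR_RGB2HSV)
    y=(hsv[...,0]>20)&(hsv[...,0]<34)&(hsv[...,1]>150)&(hsv[...,2]>130); k=np.zeros_like(y); u0,v0,u1,v1=b; k[v0:v1,u0:u1]=1; y&=k
    n,l,st,c=cv2.connectedComponentsWithStats(y.astype(np.uint8)); P=cloud(s)
    for i in range(1,n):
        if st[i,4]>15:
            v,u=np.nonzero(l==i); X=onplane(s,np.c_[u,v],zb)[:,:2].astype(np.float32)
            print(st[i],'plane',np.round(np.concatenate([np.ravel(cv2.minAreaRect(X)[j]) for j in range(3)]),4),'depth',P[l==i].mean(0).round(4))
E
python3 - <<'E'
from h import *
s=load('w4'); bars(s)
P=cloud(s); m=(P[...,2]<.13)&(P[...,2]>.05); 
Q=cardtool(s); q=Q[Q[:,2]>-.02]; print('card tool y range',np.percentile(q[:,1],[1,50,99]),'x',q[:,0].max())
# slot darkness via depth: pixels around (335,175)
for v in (160,170,180): print([round(float(P[v,u,2]),3) for u in range(318,352,2)],[round(float(P[v,u,0]),3) for u in (326,342)])
E
```

```text
[347 143   5  87 365] plane [ 5.64500e-01 -5.14000e-02  7.02000e-02  3.10000e-03  8.23311e+01] depth [ 0.5645 -0.0485  0.1437]
[317 144   5  42 175] plane [ 5.44300e-01 -2.95000e-02  3.19000e-02  3.10000e-03  8.07333e+01] depth [ 0.5442 -0.0294  0.1425]
[304 236  26  41 364] plane [ 5.29300e-01 -1.07200e-01  3.88000e-02  2.11000e-02  7.96986e+01] depth [ 0.5426 -0.0376  0.2548]
[329 258   1  19  19] plane [ 5.38300e-01 -1.19100e-01  1.77000e-02  0.00000e+00  8.12107e+01] depth [ 0.5469 -0.0459  0.2608]
card tool y range [-0.00643862 -0.00120229  0.00337581] x 0.02485984286606509
[0.144, 0.143, 0.142, 0.142, 0.092, 0.092, 0.093, 0.091, 0.093, 0.092, 0.091, 0.119, 0.14, 0.142, 0.141, 0.143, 0.143] [0.549, 0.562]
[0.142, 0.143, 0.142, 0.142, 0.092, 0.092, 0.092, 0.092, 0.091, 0.092, 0.093, 0.119, 0.14, 0.142, 0.142, 0.143, 0.142] [0.548, 0.561]
[0.144, 0.143, 0.14, 0.141, 0.138, 0.091, 0.093, 0.091, 0.091, 0.093, 0.092, 0.119, 0.139, 0.141, 0.142, 0.142, 0.143] [0.548, 0.56]
```

Emit:
jog_arm(steps="1 7 6 0 0.8; 1 7 5 -3 0.8; 1 0 0 -3 0; 1 0 0 0 0; 1 0 0 0 0")

```text
t: 7.25
tcp_pos: [0.5554, -0.0444, 0.2192]
eef_rot: [-3.126, 0.003, 1.443]
ft_force: [-0.3, -0.1, -0.4]
opening: 0.0094
```

Emit:
jog_arm(steps="1 -1 -5.5 -2 -0.5; 1 0 0 -3 0; 1 0 0 0 0; 1 0 0 0 0")

```text
t: 7.65
tcp_pos: [0.5542, -0.0505, 0.2141]
eef_rot: [-3.127, 0.004, 1.434]
ft_force: [-0.3, 0.5, 0.3]
opening: 0.0094
```

```bash
python3 - <<'E'
from h import *
grab('wrist','w5'); grab('top','t5'); grab('side','s5'); s=load('w5'); o=s['o']; print(o['tcp_pos'],np.degrees(o['eef_rot'])); bars(s)
im=np.hstack([cv2.resize(load(t)['im'][b[1]:b[3],b[0]:b[2],::-1],(390,390),interpolation=cv2.INTER_CUBIC) for t,b in (('w5',(240,100,440,300)),('s5',(215,100,345,230)))]); cv2.imwrite('pics/x5.png',im)
E
```

```text
[ 0.55421222 -0.05048393  0.21412903] [-179.14951867    0.20818745   82.16208671]
[301 164  29 113 687] plane [ 5.48600e-01 -6.10000e-02  9.42000e-02  2.15000e-02  8.43388e+01] depth [ 0.5496 -0.0342  0.1963]
[331 164   6  80 319] plane [ 5.64800e-01 -4.82000e-02  6.38000e-02  3.10000e-03  8.20551e+01] depth [ 0.565  -0.0457  0.1425]
```

View pics/x5.png

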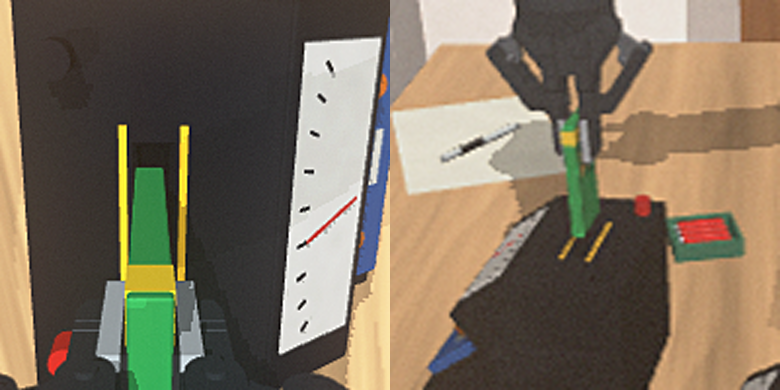

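The card sits between the bars, centred at crop pixel 151 against 153 for the slot. Going down.

Emit:
jog_arm(steps="1 0.3 0 -6 0; 1 0 0 -6 0; 1 0 0 -6 0; 1 0 0 -5 0; 1 0 0 0 0")

```text
t: 8.3
tcp_pos: [0.5544, -0.0504, 0.1889]
eef_rot: [-3.127, 0.004, 1.434]
ft_force: [-0.5, 0.1, 0.0]
opening: 0.0096
```

Emit:
jog_arm(steps="1 0 0 -7 0; 1 0 0 -7 0; 1 0 0 -7 0; 1 0 0 -7 0; 1 0 0 -4 0; 1 0 0 0 0")

```text
t: 8.9
tcp_pos: [0.5544, -0.0503, 0.1535]
eef_rot: [-3.126, 0.004, 1.434]
ft_force: [0.6, -0.3, -0.6]
opening: 0.0096
```

Emit:
jog_arm(steps="1 0 0 -2 0; 1 0 0 -2 0; 1 0 0 -1 0; 1 0 0 0 0")

```text
t: 9.3
tcp_pos: [0.5549, -0.0504, 0.1494]
eef_rot: [-3.127, 0.004, 1.434]
ft_force: [-1.2, 0.6, 0.1]
opening: 0.0095
```

Emit:
jog_arm(steps="1 0 0 -1 0; 1 0 0 -1 0; 1 0 0 0 0")

```text
t: 9.6
tcp_pos: [0.5554, -0.0505, 0.1494]
eef_rot: [-3.129, 0.004, 1.434]
ft_force: [0.5, 1.0, -0.5]
opening: 0.0098
```

Emit:
jog_arm(steps="1 0 0 -2 0")

```text
t: 9.7
tcp_pos: [0.5556, -0.0505, 0.1491]
eef_rot: [-3.129, 0.004, 1.434]
ft_force: [-8.0, 1.2, 18.5]
opening: 0.0094
```

Emit:
jog_arm(steps="1 0 0 0 0; 0.5 0 0 0 0; 0.5 0 0 0 0; 0.5 0 0 0 0; 0.5 0 0 20 0; 0.5 0 0 40 0; 0.5 0 0 45 0; 0.5 0 0 20 0; 0.5 0 0 0 0")

```text
t: 10.6
tcp_pos: [0.5529, -0.0501, 0.2739]
eef_rot: [-3.123, 0.004, 1.434]
ft_force: [1.3, -0.4, 0.2]
opening: 0.0429
```

```bash
python3 - <<'E'
from h import *
grab('wrist','w6'); grab('top','t6'); grab('side','s6'); s=load('w6'); o=s['o']; print(o['tcp_pos'],np.degrees(o['eef_rot']))
for t in ('w6','t6','s6'):
    s=load(t); P=cloud(s); m=(P[...,2]>.150)&(P[...,2]<.195)&(np.hypot(P[...,0]-.554,P[...,1]+.05)<.04); print(t,m.sum(),np.percentile(P[m][:,2],[50,99]),cv2.minAreaRect(P[m][:,:2].astype(np.float32)))
im=np.hstack([cv2.resize(load(t)['im'][b[1]:b[3],b[0]:b[2],::-1],(390,390),interpolation=cv2.INTER_CUBIC) for t,b in (('w6',(200,100,500,400)),('s6',(215,140,325,250)))]); cv2.imwrite('pics/x6.png',im)
E
```

```text
[ 0.55291628 -0.05014585  0.27390161] [-178.93906288    0.20601859   82.16739565]
w6 883 [0.1866215  0.18826846] ((0.552799642086029, -0.05075068771839142), (0.05096052214503288, 0.010577932931482792), 81.88871765136719)
t6 43 [0.18291056 0.18794464] ((0.5554440021514893, -0.05178963020443916), (0.05044391378760338, 0.010616696439683437), 82.41395568847656)
s6 163 [0.17255923 0.18711953] ((0.5537734031677246, -0.05051954463124275), (0.05511144921183586, 0.010862023569643497), 81.72692108154297)
```

View pics/x6.png

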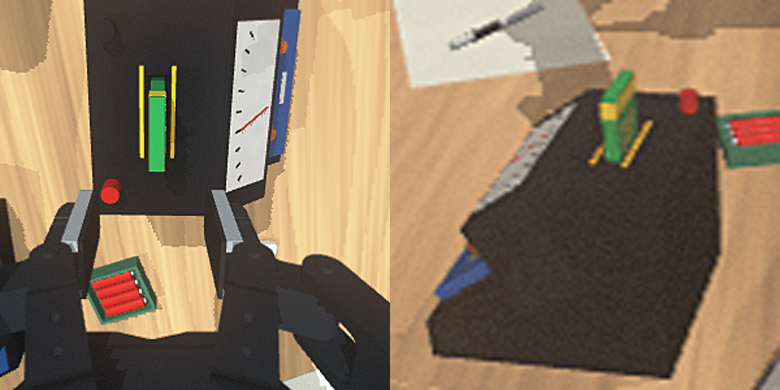

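Card top is at 0.187, about 45 mm above the deck, so it is home. The jaws have let go. Next I'll move to the front of the meter with the camera facing the blue plate and the fingers shut.

Emit:
jog_arm(steps="0.5 10 0 0 -7; 1 17 -1 0 -8; 1 17 -1 0 -8; 1 17 -1 0 -8; 1 17 -1 0 -8; 1 17 -1 0 -8; 1 17 -1 0 -8; 1 17 -1 0 -8; 1 17 -1 -5 -8; 1 15 -1 -5 -8; 1 10 -1 -5 -8; 1 0 0 0 -4")

```text
t: 11.95
tcp_pos: [0.7112, -0.0578, 0.2135]
eef_rot: [-3.086, 0.045, -0.22]
ft_force: [-0.6, 0.2, 0.2]
opening: 0.0001
```

Emit:
jog_arm(steps="1 0 0 0 0")

```text
t: 12.05
tcp_pos: [0.7098, -0.0578, 0.2097]
eef_rot: [-3.087, 0.05, -0.221]
ft_force: [0.1, 0.8, -0.4]
opening: -0.0002
```

```bash
python3 - <<'E'
from h import *
grab('wrist','w7'); s=load('w7'); o=s['o']; print(o['tcp_pos'],np.degrees(o['eef_rot']),o['joint_pos'])
E
```

```text
[ 0.70977836 -0.05775317  0.20969297] [-176.86194457    2.87926799  -12.65136755] [-0.14471018  0.37422722  1.50262548  0.06045901  1.311138    1.63138753]
```

View pics/w7.png

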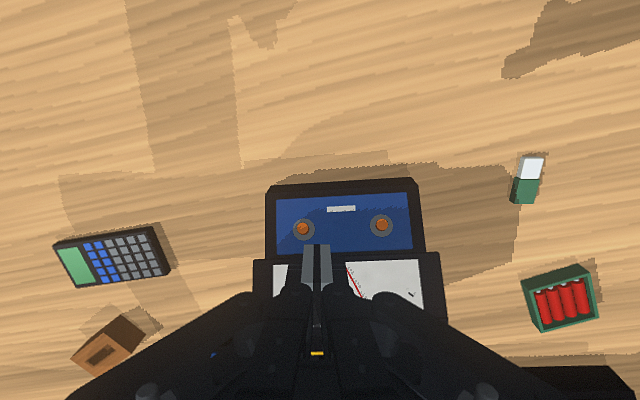

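The front view shows the blue plate with orange pins at (303,229) and (382,225), and the eraser and battery box at right. I'll measure the pins and the step.

```bash
python3 - <<'E'
from h import *
f=np.array([np.cos(np.radians(-8)),np.sin(np.radians(-8)),0]); l=np.array([-f[1],f[0],0])
s=load('w7'); P=cloud(s); R=Ro.from_euler('xyz',s['o']['eef_rot']).as_matrix(); print('toolz',R[:,2].round(3), 'tilt fwd',np.degrees(np.arcsin(-R[:,2]@f)),'lat',np.degrees(np.arcsin(R[:,2]@l)))
hsv=cv2.cvtColor(s['im'],cv2.COLOR_RGB2HSV); k=np.zeros(hsv.shape[:2],bool); k[175:265,255:430]=1
b=k&(hsv[...,0]>100)&(hsv[...,0]<125)&(hsv[...,1]>120)
Q=P[b]; c=Q.mean(0); n=np.linalg.svd(Q-c,full_matrices=False)[2][2]; n*=np.sign(n[2]); print('plate n',n.round(3),'angle',np.degrees(np.arccos(n[2])),'az',np.degrees(np.arctan2(n[1],n[0])),'rms',((Q-c)@n).std())
og=k&(hsv[...,0]>5)&(hsv[...,0]<20)&(hsv[...,1]>180)&(hsv[...,2]>120)
N,L,st,cc=cv2.connectedComponentsWithStats(og.astype(np.uint8))
for i in range(1,N):
    if st[i,4]>20:
        q=P[L==i]; h=(q-c)@n; t=q[h>h.max()-.003]; print(cc[i],st[i],'h',np.percentile(h,[5,50,95]).round(4),'top',t.mean(0).round(4), len(t))
np.set_printoptions(suppress=True)
# profile in front axis at lateral offsets : f coordinate vs z, from all clouds
for tag in ('w7','s6','w6'):
    X=cloud(load(tag)); la=(X-c)@l
    for lo in (-.06,-.0,.06):
        m=(abs(la-lo)<.006)&(X[...,2]>.02)&(X[...,2]<.15)&(abs((X-c)@f)<.12); q=X[m]; 
        if len(q)<20: continue
        ff=(q-c)@f; print(tag,lo,'f->z',[(round(float(a),3),round(float(np.median(q[(ff>a)&(ff<=a+.006)][:,2])),3)) for a in np.arange(-.09,.06,.006) if ((ff>a)&(ff<=a+.006)).sum()>2])
print(c)
cv2.imwrite('pics/c7.png',cv2.resize(s['im'][170:330,240:450,::-1],None,fx=3.6,fy=3.6,interpolation=cv2.INTER_CUBIC))
E
```

```text
toolz [-0.037  0.064 -0.997] tilt fwd 2.610834049538974 lat 3.3611233951159303
plate n [ 0.95  -0.15   0.273] angle 74.17676754603316 az -8.957440205524577 rms 0.01609730741391474
[381.6969697  223.95959596] [376 219  12  11  99] h [0.0012 0.0044 0.0076] top [ 0.7939 -0.0845  0.3485] 2
[302.2        227.81052632] [297 223  11  11  95] h [0.0011 0.0043 0.0071] top [ 0.6657 -0.0252  0.0744] 44
w7 -0.06 f->z [(-0.09, 0.142), (-0.054, 0.139), (-0.048, 0.136), (-0.042, 0.132), (-0.036, 0.127), (-0.03, 0.123), (-0.024, 0.118), (-0.018, 0.113), (-0.012, 0.071), (-0.006, 0.066), (0.0, 0.061), (0.006, 0.057), (0.012, 0.053), (0.018, 0.047), (0.024, 0.027)]
w7 -0.0 f->z [(-0.042, 0.13), (-0.036, 0.125), (-0.03, 0.123), (-0.024, 0.08), (-0.018, 0.076), (-0.012, 0.071), (-0.006, 0.066), (0.0, 0.061), (0.006, 0.057), (0.012, 0.053), (0.018, 0.047), (0.024, 0.029)]
w7 0.06 f->z [(-0.036, 0.127), (-0.03, 0.123), (-0.024, 0.118), (-0.018, 0.113), (-0.012, 0.071), (-0.006, 0.066), (0.0, 0.061), (0.006, 0.058), (0.012, 0.053), (0.018, 0.047), (0.024, 0.028)]
s6 -0.06 f->z [(-0.072, 0.141), (-0.066, 0.
[... 791 characters left out ...]
.006, 0.056), (0.012, 0.053), (0.018, 0.049)]
w6 -0.0 f->z [(-0.09, 0.142), (-0.084, 0.142), (-0.078, 0.142), (-0.072, 0.142), (-0.066, 0.142), (-0.06, 0.142), (-0.054, 0.14), (-0.048, 0.136), (-0.042, 0.132), (-0.036, 0.128), (-0.03, 0.124), (-0.024, 0.12), (-0.018, 0.115), (-0.012, 0.111), (0.0, 0.06), (0.006, 0.057), (0.012, 0.052), (0.018, 0.049)]
w6 0.06 f->z [(-0.09, 0.142), (-0.084, 0.142), (-0.078, 0.142), (-0.072, 0.142), (-0.066, 0.142), (-0.06, 0.141), (-0.054, 0.14), (-0.048, 0.136), (-0.042, 0.132), (-0.036, 0.128), (-0.03, 0.123), (-0.024, 0.119), (-0.018, 0.115), (-0.012, 0.111), (0.0, 0.06), (0.006, 0.057), (0.012, 0.053), (0.018, 0.049)]
[ 0.65594663 -0.06635389  0.06462709]
```

View pics/c7.png

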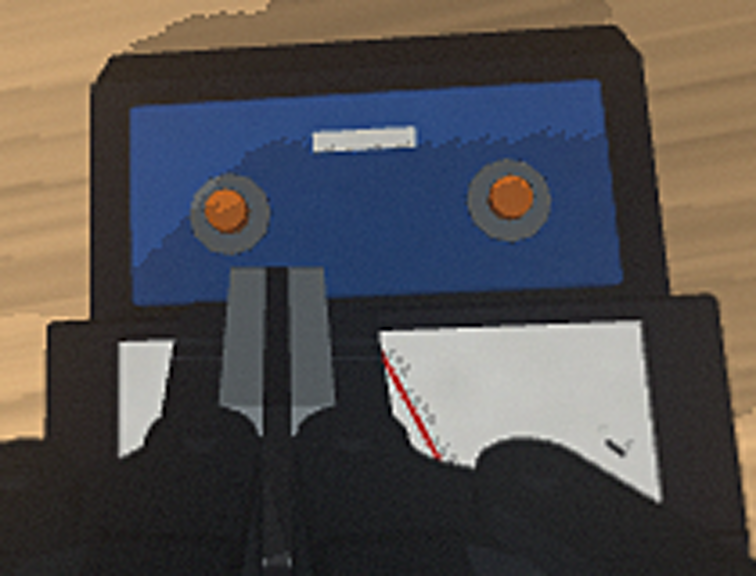

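```bash
python3 - <<'E'
from h import *
np.set_printoptions(suppress=True,precision=4)
s=load('w7'); o=s['o']; R=Ro.from_euler('xyz',o['eef_rot']).as_matrix(); T=o['tcp_pos']
print(proj(s,[T+R@np.array(p) for p in [(.011,-.011,0),(.011,.011,0),(-.011,-.011,0),(-.011,.011,0),(0,0,0),(.011,.011,-.019),(.011,.0145,-.038)]]))
P=cloud(s); Q=(P-T)@R
v0,v1,u0,u1=240,300,290,345
for v in range(242,300,5):
    print(v,[(u,*(Q[v,u]*1000).round(0).astype(int)) for u in range(298,338,5)])
c=np.array([.65595,-.06635,.0625]); 
a=np.radians(-8.); f=np.array([np.cos(a),np.sin(a),0]); l=np.array([-f[1],f[0],0]); n=np.sin(np.radians(35))*f+np.array([0,0,np.cos(np.radians(35))]); 
hsv=cv2.cvtColor(s['im'],cv2.COLOR_RGB2HSV); k=np.zeros(hsv.shape[:2],bool); k[175:250,255:430]=1
b=k&(hsv[...,0]>100)&(hsv[...,0]<125)&(hsv[...,1]>120)&(P[...,2]<.09); q=P[b]; cc=q.mean(0); N=np.linalg.svd(q-cc,full_matrices=False)[2][2]; N*=np.sign(N[2]); print('N',N,np.degrees(np.arccos(N[2])),np.degrees(np.arctan2(N[1],N[0])),((q-cc)@N).std(), cc)
H=(P-cc)@N
og=k&(hsv[...,0]>5)&(hsv[...,0]<20)&(hsv[...,1]>170)&(hsv[...,2]>100)
for nm,ur in (('+y',(290,320)),('-y',(365,395))):
    m=og.copy(); m[:,:ur[0]]=0; m[:,ur[1]:]=0; m&=P[...,2]<.1; h=H[m]; t=m&(H>np.percentile(h,90)-.0012)
    v,u=np.nonzero(t); print(nm,m.sum(),t.sum(),'heights',np.percentile(h,[10,50,90]),'top',P[t].mean(0))
    gm=np.zeros_like(m); gm[205:250,ur[0]-5:ur[1]+5]=1; gm&=(hsv[...,1]<70)&(H<.004)&(H>.0005); print('   collar h',np.median(H[gm]),gm.sum(),P[gm].mean(0))
E
```

```text
[[295.6601 237.3471]
 [337.7002 237.2825]
 [296.5885 273.864 ]
 [336.8595 273.8008]
 [316.7029 255.9599]
 [340.4672 255.398 ]
 [352.7249 278.8723]]
242 [(298, np.int64(-63), np.int64(-19), np.int64(140)), (303, np.int64(-62), np.int64(-14), np.int64(139)), (308, np.int64(-62), np.int64(-9), np.int64(139)), (313, np.int64(-63), np.int64(-4), np.int64(140)), (318, np.int64(-62), np.int64(1), np.int64(139)), (323, np.int64(-62), np.int64(7), np.int64(138)), (328, np.int64(-61), np.int64(12), np.int64(138)), (333, np.int64(-62), np.int64(17), np.int64(138))]
247 [(298, np.int64(-67), np.int64(-19), np.int64(137)), (303, np.int64(-67), np.int64(-14), np.int64(138)), (308, np.int64(10), np.int64(-4), np.int64(-8)), (313, np.int64(9), np.int64(-2), np.int64(-7)), (318, np.int64(9), np.int64(1), np.int64(-8)), (323, np.int64(10), np.int64(3), np.int64(-9)), (328, np.int64(9), np.int64(6), np.int64(-8)), (333, np.int64(-66), np.int64(17), np.int64(136))]
252 [(298, np.int64(-72), np.int64(-19), np.int64(135)), (303, np.int64(10), np.int64(-7), np.int64(-13)), (308, np.int64(10), np.int64(-4),
[... 3521 characters left out ...]
int64(-5), np.int64(-49)), (308, np.int64(10), np.int64(-3), np.int64(-49)), (313, np.int64(3), np.int64(-2), np.int64(-38)), (318, np.int64(2), np.int64(0), np.int64(-38)), (323, np.int64(11), np.int64(2), np.int64(-49)), (328, np.int64(11), np.int64(4), np.int64(-49)), (333, np.int64(11), np.int64(6), np.int64(-49))]
N [ 0.5697 -0.0804  0.8179] 35.120742143250034 -8.02990547107593 0.0007324923840709976 [ 0.6562 -0.0674  0.0632]
+y 99 81 heights [0.0104 0.0111 0.0119] top [ 0.6637 -0.025   0.076 ]
   collar h 0.002000273009658356 250 [ 0.6581 -0.0245  0.0686]
-y 102 71 heights [0.0088 0.0097 0.0105] top [ 0.652  -0.1034  0.0748]
   collar h 0.001962978927432918 273 [ 0.6469 -0.1028  0.0686]
```

```bash
cat >> h.py <<'E'
N=np.array([.568,-.080,.819]); PINS={'-y':np.array([.652,-.1034,.0748]),'+y':np.array([.6637,-.025,.076])}
def plan(pin,off,corner=(-.010,.006,-.003),latext=-.0015,down=.001):
    o=robot.get_obs(); R=Ro.from_euler('xyz',o['eef_rot']).as_matrix()
    a=np.radians(-8.); l=np.array([-np.sin(a),np.cos(a),0]); up=np.cross(l,N); up*=np.sign(up[2])
    tgt=PINS[pin]+N*off+l*latext-up*down
    c=o['tcp_pos']+R@np.array(corner)
    f=np.array([np.cos(a),np.sin(a),0])
    print('t',o['t'],'tcp',o['tcp_pos'].round(4),'rpy',np.degrees(o['eef_rot']).round(2),'tiltfwd',np.degrees(np.arcsin(-R[:,2]@f)).round(2),'lat',np.degrees(np.arcsin(R[:,2]@l)).round(2),'F',o['ft_force'].round(1),'F.N',(o['ft_force']@N).round(1))
    print('move mm',((tgt-c)*1000).round(1),'corner-pin along N',((c-PINS[pin])@N*1000).round(1),'lat',((c-PINS[pin])@l*1000).round(1),'up',((c-PINS[pin])@up*1000).round(1))
E
python3 -c "
from h import *
plan('-y',.02)"
```

```text
t 12.1 tcp [ 0.7093 -0.0577  0.2091] rpy [-176.87    2.95  -12.56] tiltfwd 2.69 lat 3.36 F [ 0.1 -0.5 -0.6] F.N -0.3
move mm [ -34.4  -45.1 -121.6] corner-pin along N 135.5 lat 47.9 up 46.0
```

Emit:
jog_arm(steps="1 0 -15 -10 0; 1 -5 -15 -20 0; 1 -8 -10 -25 0; 1 -8 -5 -25 0; 1 -8 0 -20 0; 1 -4 0 -12 0; 1 0 0 -4 0; 1 0 0 0 0; 1 0 0 0 0")

```text
t: 13.0
tcp_pos: [0.671, -0.11, 0.0825]
eef_rot: [-3.089, 0.055, -0.209]
ft_force: [0.9, -0.1, -0.1]
opening: -0.0004
```

```bash
python3 -c "
from h import *
plan('-y',.01)
grab('wrist','w8'); grab('side','s8'); s=load('w8')
cv2.imwrite('pics/c8.png',np.hstack([cv2.resize(s['im'][180:330,230:430,::-1],(500,375),interpolation=cv2.INTER_CUBIC),cv2.resize(load('s8')['im'][150:260,200:300,::-1],(300,375))]))"
```

```text
t 13.0 tcp [ 0.671  -0.11    0.0825] rpy [-177.01    3.17  -12.  ] tiltfwd 2.95 lat 3.2 F [ 0.9 -0.1 -0.1] F.N 0.4
move mm [-1.8  8.1 -3.3] corner-pin along N 14.4 lat -9.3 up -1.5
```

View pics/c8.png

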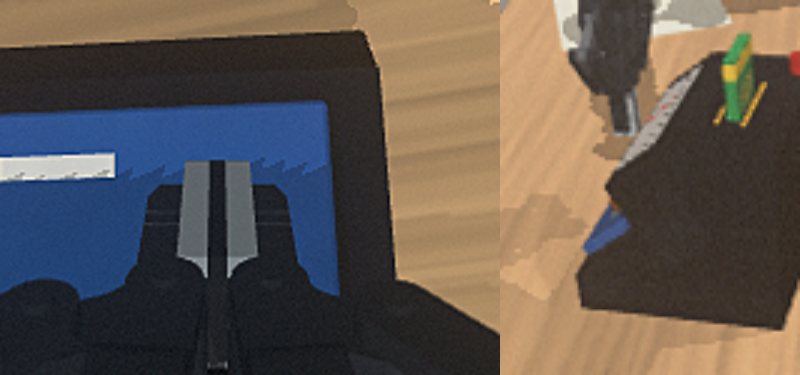

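The fingers hide the far pin, as expected. I'm about 14 mm off along the pin axis. Aligning sideways.

Emit:
jog_arm(steps="1 0 4 0 0; 1 -1 3 -2 0; 1 -1 0 -2 0; 1 0 0 0 0")

```text
t: 13.5
tcp_pos: [0.6722, -0.1019, 0.0823]
eef_rot: [-3.089, 0.048, -0.208]
ft_force: [-1.3, -0.4, -0.4]
opening: 0.0001
```

```bash
python3 -c "
from h import *
plan('-y',.0)"
```

```text
t 13.5 tcp [ 0.6722 -0.1019  0.0823] rpy [-177.      2.75  -11.91] tiltfwd 2.54 lat 3.18 F [-1.3 -0.4 -0.4] F.N -1.1
move mm [ -8.7   0.9 -11.2] corner-pin along N 14.2 lat -1.2 up -1.7
```

Emit:
jog_arm(steps="1 -1.2 0.2 -1.6 0; 1 -1.2 0.2 -1.6 0; 1 -1.2 0.2 -1.6 0; 1 -1.2 0.2 -1.6 0")

```text
t: 13.9
tcp_pos: [0.6673, -0.101, 0.0757]
eef_rot: [-3.089, 0.047, -0.208]
ft_force: [-0.9, 0.6, -0.2]
opening: -0.0001
```

```bash
python3 -c "
from h import *
plan('-y',.0)"
```

```text
t 13.9 tcp [ 0.6673 -0.101   0.0757] rpy [-177.01    2.72  -11.89] tiltfwd 2.5 lat 3.17 F [-0.9  0.6 -0.2] F.N -0.7
move mm [-3.8 -0.  -4.7] corner-pin along N 6.0 lat -0.9 up -1.4
```

Emit:
jog_arm(steps="1 -0.9 0.1 -1.2 0; 1 -0.9 0.1 -1.2 0; 1 -0.9 0.1 -1.2 0")

```text
t: 14.2
tcp_pos: [0.6641, -0.1008, 0.0715]
eef_rot: [-3.089, 0.048, -0.208]
ft_force: [1.2, 0.2, 0.9]
opening: -0.0001
```

Emit:
jog_arm(steps="1 -0.9 0.1 -1.2 0")

```text
t: 14.3
tcp_pos: [0.6638, -0.1007, 0.0708]
eef_rot: [-3.089, 0.047, -0.208]
ft_force: [0.0, 0.4, 2.8]
opening: 0.0003
```

Emit:
jog_arm(steps="1 -0.9 0.1 -1.2 0")

```text
t: 14.4
tcp_pos: [0.6636, -0.1007, 0.0704]
eef_rot: [-3.089, 0.045, -0.208]
ft_force: [-0.2, 0.1, 4.5]
opening: -0.0001
```

Emit:
jog_arm(steps="1 -0.9 0.1 -1.2 0")

```text
t: 14.5
tcp_pos: [0.6635, -0.1007, 0.0702]
eef_rot: [-3.089, 0.043, -0.208]
ft_force: [0.0, -0.0, 5.0]
opening: 0.0001
```

```bash
python3 -c "
from h import *
plan('-y',.0)"
```

```text
t 14.5 tcp [ 0.6635 -0.1007  0.0702] rpy [-176.98    2.47  -11.92] tiltfwd 2.25 lat 3.18 F [ 0. -0.  5.] F.N 4.1
move mm [ 0.1 -0.3  0.9] corner-pin along N -0.8 lat -1.2 up -1.4
```

Contact at 5 N. Increasing the step.

Emit:
jog_arm(steps="1 -1.7 0.2 -2.4 0; 1 -1.7 0.2 -2.4 0")

```text
t: 14.7
tcp_pos: [0.6625, -0.1006, 0.0686]
eef_rot: [-3.088, 0.038, -0.208]
ft_force: [0.4, 0.5, 9.3]
opening: -0.0002
```

Emit:
jog_arm(steps="1 -1.7 0.2 -2.4 0; 1 -1.7 0.2 -2.4 0")

```text
t: 14.9
tcp_pos: [0.6624, -0.1006, 0.0684]
eef_rot: [-3.088, 0.03, -0.208]
ft_force: [-1.4, 0.6, 9.5]
opening: 0.0001
```

```bash
python3 -c "
from h import *
plan('-y',.0)"
```

```text
t 14.9 tcp [ 0.6624 -0.1006  0.0684] rpy [-176.92    1.72  -11.93] tiltfwd 1.5 lat 3.19 F [-1.4  0.6  9.5] F.N 7.0
move mm [ 1.2 -0.4  2.8] corner-pin along N -3.0 lat -1.3 up -1.6
```

Emit:
jog_arm(steps="1 -2.4 0.3 -3.2 0; 1 -2.4 0.3 -3.2 0")

```text
t: 15.1
tcp_pos: [0.6618, -0.1005, 0.0677]
eef_rot: [-3.087, 0.02, -0.208]
ft_force: [-0.8, 1.4, 10.8]
opening: -0.0
```

```bash
python3 -c "
from h import *
plan('-y',.0)"
```

```text
t 15.1 tcp [ 0.6618 -0.1005  0.0677] rpy [-176.88    1.17  -11.94] tiltfwd 0.95 lat 3.19 F [-0.8  1.4 10.8] F.N 8.3
move mm [ 1.8 -0.5  3.7] corner-pin along N -4.1 lat -1.3 up -1.6
```

Emit:
jog_arm(steps="1 -3 0.5 -5 0; 1 -3 0.5 -5 0")

```text
t: 15.3
tcp_pos: [0.6612, -0.1007, 0.0641]
eef_rot: [-3.087, 0.008, -0.209]
ft_force: [0.5, -0.2, 10.1]
opening: 0.0002
```

```bash
python3 -c "
from h import *
plan('-y',.0)"
```

```text
t 15.3 tcp [ 0.6612 -0.1007  0.0641] rpy [-176.88    0.45  -11.95] tiltfwd 0.23 lat 3.15 F [ 0.5 -0.2 10.1] F.N 8.6
move mm [ 2.4 -0.4  7.4] corner-pin along N -7.4 lat -1.5 up -3.2
```

Emit:
jog_arm(steps="1 -5 0.7 -4.5 0; 1 -5 0.7 -4.5 0")

```text
t: 15.5
tcp_pos: [0.6593, -0.1005, 0.0616]
eef_rot: [-3.086, -0.011, -0.209]
ft_force: [5.3, 0.2, 8.6]
opening: 0.0001
```

```bash
python3 -c "
from h import *
plan('-y',.0)"
```

```text
t 15.5 tcp [ 0.6593 -0.1005  0.0616] rpy [-176.83   -0.61  -12.  ] tiltfwd -0.83 lat 3.12 F [5.3 0.2 8.6] F.N 10.0
move mm [ 4.4 -0.5 10.1] corner-pin along N -10.8 lat -1.6 up -3.1
```

Emit:
jog_arm(steps="1 -3 0.3 -6 0; 1 -3 0.3 -6 0")

```text
t: 15.7
tcp_pos: [0.6613, -0.1015, 0.0575]
eef_rot: [-3.086, -0.029, -0.21]
ft_force: [1.5, -0.7, 13.8]
opening: -0.0001
```

```bash
python3 -c "
from h import *
plan('-y',.0)"
```

```text
t 15.7 tcp [ 0.6613 -0.1015  0.0575] rpy [-176.81   -1.66  -12.02] tiltfwd -1.88 lat 3.06 F [ 1.5 -0.7 13.8] F.N 12.2
move mm [ 2.4  0.5 14.4] corner-pin along N -13.1 lat -2.3 up -7.3
```

Emit:
jog_arm(steps="1 6 -1 8 0; 1 8 -1 10 0; 1 15 0 30 0; 1 20 10 40 0; 1 20 15 40 0; 1 10 20 15 0; 1 0 5 0 0; 1 0 0 0 0")

```text
t: 16.5
tcp_pos: [0.7395, -0.0528, 0.2028]
eef_rot: [-3.087, -0.02, -0.211]
ft_force: [0.7, -0.2, 0.2]
opening: 0.0001
```

```bash
cat > look.py <<'E'
from h import *
import sys
tag=sys.argv[1]; np.set_printoptions(suppress=True,precision=4)
plan('+y',.02); grab('wrist',tag); s=load(tag); P=cloud(s); hsv=cv2.cvtColor(s['im'],cv2.COLOR_RGB2HSV)
C=np.array([.6562,-.0674,.0632]); reg=(np.linalg.norm(P-C,axis=-1)<.085)
b=reg&(hsv[...,0]>100)&(hsv[...,0]<125)&(hsv[...,1]>120)&(abs((P-C)@N)<.008); q=P[b]; cc=q.mean(0); M=np.linalg.svd(q-cc,full_matrices=False)[2][2]; M*=np.sign(M[2]); print('M',M,'std',((q-cc)@M).std(),len(q)); H=(P-cc)@M
og=reg&(hsv[...,0]>5)&(hsv[...,0]<20)&(hsv[...,1]>150)&(hsv[...,2]>70)
n,L,st,ce=cv2.connectedComponentsWithStats(og.astype(np.uint8))
for i in range(1,n):
    if st[i,4]>20:
        h=H[L==i]; print(ce[i].round(),st[i,4],'h%',np.percentile(h,[10,50,90]),'ctr',P[L==i].mean(0))
        x,y=ce[i]; v,u=np.mgrid[:400,:640]; g=(np.hypot(u-x,v-y)<22)&(hsv[...,1]<70)&(abs(H-.002)<.0015); print('  collar',np.median(H[g]),g.sum())
ys,xs=np.nonzero(b); u0,u1,v0,v1=xs.min()-15,xs.max()+15,max(ys.min()-15,0),ys.max()+15
im=s['im'][v0:v1,u0:u1,::-1]; k=700/im.shape[1]; cv2.imwrite(f'pics/{tag}c.png',cv2.resize(im,None,fx=k,fy=k,interpolation=cv2.INTER_CUBIC))
E
python3 look.py w9
```

```text
t 16.5 tcp [ 0.7395 -0.0528  0.2028] rpy [-176.9    -1.17  -12.08] tiltfwd -1.38 lat 3.01 F [ 0.7 -0.2  0.2] F.N 0.6
move mm [ -52.7   28.5 -113.5] corner-pin along N 145.1 lat -22.4 up 18.1
M [ 0.5683 -0.0797  0.8189] std 0.0007674272927847654 4481
[390. 264.] 98 h% [0.0012 0.0023 0.0034] ctr [ 0.6476 -0.103   0.0686]
  collar 0.0019767683246091853 289
```

View pics/w9c.png

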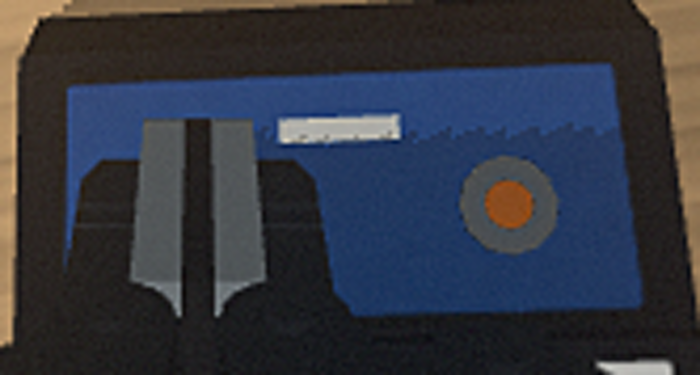

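The -y pin now measures level with its collar (h 2.3 against 2.0 mm), to be re-checked. The +y pin is still hidden by the fingers. The tool's slight tilt drifts with motion, so I'll see whether free moves bring back a favourable tilt.

Emit:
jog_arm(steps="1 0 0 0 -7; 1 0 0 0 -8; 1 0 0 0 -8; 1 0 0 0 -8; 1 0 0 0 0; 1 0 0 0 0")

```text
t: 17.15
tcp_pos: [0.7279, -0.0584, 0.1866]
eef_rot: [-3.102, 0.0, -0.773]
ft_force: [0.2, -0.1, 0.1]
opening: 0.0002
```

```bash
python3 -c "
from h import *
plan('+y',.02)"
```

```text
t 17.15 tcp [ 0.7279 -0.0584  0.1866] rpy [-1.7775e+02  3.0000e-02 -4.4300e+01] tiltfwd -1.31 lat 1.83 F [ 0.2 -0.1  0.1] F.N 0.2
move mm [-40.8  27.6 -97.6] corner-pin along N 125.3 lat -23.2 up 18.7
```

Emit:
jog_arm(steps="1 0 0 0 7; 1 0 0 0 8; 1 0 0 0 8; 1 0 0 0 6; 1 0 0 0 0; 1 0 0 0 0")

```text
t: 17.75
tcp_pos: [0.7231, -0.0614, 0.1798]
eef_rot: [-3.106, 0.011, -0.236]
ft_force: [0.4, -0.4, -0.7]
opening: 0.0001
```

```bash
python3 -c "
from h import *
plan('+y',.02)"
```

```text
t 17.75 tcp [ 0.7231 -0.0614  0.1798] rpy [-177.95    0.62  -13.53] tiltfwd 0.41 lat 2.1 F [ 0.4 -0.4 -0.7] F.N -0.3
move mm [-36.3  36.8 -90.8] corner-pin along N 118.0 lat -32.9 up 17.5
```

Emit:
jog_arm(steps="1 0 0 0 -7; 1 0 0 0 -8; 1 0 0 0 -8; 1 0 0 0 -8; 1 0 0 0 0; 1 0 0 0 7; 1 0 0 0 8; 1 0 0 0 8; 1 0 0 0 7; 1 0 0 0 0")

```text
t: 18.75
tcp_pos: [0.7208, -0.0627, 0.1771]
eef_rot: [-3.107, 0.015, -0.246]
ft_force: [0.2, 0.4, -1.0]
opening: 0.0002
```

Emit:
jog_arm(steps="1 0 0 0 -7; 1 0 0 0 -8; 1 0 0 0 -8; 1 0 0 0 -8; 1 0 0 0 0; 1 0 0 0 7; 1 0 0 0 8; 1 0 0 0 8; 1 0 0 0 7; 1 0 0 0 0")

```text
t: 19.75
tcp_pos: [0.7201, -0.0631, 0.1762]
eef_rot: [-3.108, 0.016, -0.257]
ft_force: [-0.3, -0.1, 0.2]
opening: 0.0
```

```bash
python3 -c "
from h import *
plan('+y',.02)"
```

```text
t 19.75 tcp [ 0.7201 -0.0631  0.1762] rpy [-178.05    0.91  -14.72] tiltfwd 0.68 lat 2.04 F [-0.3 -0.1  0.2] F.N 0.0
move mm [-33.2  38.3 -87.3] corner-pin along N 113.5 lat -34.8 up 17.8
```

Emit:
jog_arm(steps="1 0 10 -10 0; 1 -5 12 -15 0; 1 -8 8 -15 0; 1 -8 4 -15 0; 1 -6 0 -12 0; 1 -4 0 -8 0; 1 0 0 -3 0; 1 0 0 0 0; 1 0 0 0 0")

```text
t: 20.65
tcp_pos: [0.6875, -0.0251, 0.0925]
eef_rot: [-3.106, 0.016, -0.266]
ft_force: [-0.4, 0.4, 0.4]
opening: -0.0001
```

```bash
python3 -c "
from h import *
plan('+y',.01)"
```

```text
t 20.65 tcp [ 0.6875 -0.0251  0.0925] rpy [-177.98    0.9   -15.26] tiltfwd 0.64 lat 2.12 F [-0.4  0.4  0.4] F.N 0.1
move mm [ -6.3   1.  -11.8] corner-pin along N 23.3 lat -1.6 up 0.6
```

Emit:
jog_arm(steps="1 -2 0.3 -4.5 0; 1 -2.5 0.4 -4.5 0; 1 -2.5 0.3 -4 0; 1 -1.5 0.2 -2 0; 1 -0.5 0 -1 0; 1 0 0 0 0")

```text
t: 21.25
tcp_pos: [0.6799, -0.0247, 0.0776]
eef_rot: [-3.106, 0.011, -0.268]
ft_force: [0.3, -0.6, 0.1]
opening: 0.0003
```

```bash
python3 -c "
from h import *
plan('+y',.0)"
```

```text
t 21.25 tcp [ 0.6799 -0.0247  0.0776] rpy [-177.93    0.65  -15.33] tiltfwd 0.38 lat 2.13 F [ 0.3 -0.6  0.1] F.N 0.3
move mm [-4.4  1.4 -5. ] corner-pin along N 6.7 lat -2.2 up -1.8
```

Emit:
jog_arm(steps="1 -1.8 0.8 -2 0; 1 -1.8 0.6 -2 0; 1 -1 0.2 -1 0")

```text
t: 21.55
tcp_pos: [0.676, -0.0231, 0.0729]
eef_rot: [-3.105, 0.009, -0.268]
ft_force: [1.4, -0.7, 1.5]
opening: -0.0002
```

Emit:
jog_arm(steps="1 -2.4 0.3 -3 0; 1 -3 0.4 -3.5 0")

```text
t: 21.75
tcp_pos: [0.674, -0.0229, 0.0696]
eef_rot: [-3.104, 0.001, -0.268]
ft_force: [1.5, -1.9, 8.8]
opening: -0.0001
```

```bash
python3 -c "
from h import *
plan('+y',.0)"
```

```text
t 21.75 tcp [ 0.674  -0.0229  0.0696] rpy [-1.7785e+02  7.0000e-02 -1.5330e+01] tiltfwd -0.2 lat 2.14 F [ 1.5 -1.9  8.8] F.N 8.2
move mm [ 1.5 -0.5  3.1] corner-pin along N -3.4 lat -1.3 up -1.4
```

Emit:
jog_arm(steps="1 -5 0.7 -4.5 0; 1 -5 0.7 -4.5 0")

```text
t: 21.95
tcp_pos: [0.6718, -0.0226, 0.067]
eef_rot: [-3.101, -0.017, -0.268]
ft_force: [4.6, -0.8, 7.6]
opening: -0.0002
```

```bash
python3 -c "
from h import *
plan('+y',.0)"
```

```text
t 21.95 tcp [ 0.6718 -0.0226  0.067 ] rpy [-177.7    -0.95  -15.35] tiltfwd -1.23 lat 2.16 F [ 4.6 -0.8  7.6] F.N 8.9
move mm [ 3.8 -0.8  5.9] corner-pin along N -7.0 lat -1.3 up -1.2
```

Emit:
jog_arm(steps="1 -7 1 -6 0; 1 -7 1 -6 0")

```text
t: 22.15
tcp_pos: [0.6711, -0.0226, 0.0648]
eef_rot: [-3.097, -0.046, -0.268]
ft_force: [9.2, -3.6, 16.9]
opening: 0.0001
```

```bash
python3 -c "
from h import *
plan('+y',.0)"
```

```text
t 22.15 tcp [ 0.6711 -0.0226  0.0648] rpy [-177.47   -2.65  -15.33] tiltfwd -2.95 lat 2.17 F [ 9.2 -3.6 16.9] F.N 19.3
move mm [ 4.6 -0.8  8.3] corner-pin along N -9.5 lat -1.4 up -1.9
```

Emit:
jog_arm(steps="1 5 -1 7 0; 1 8 -1 10 0; 1 15 -5 30 0; 1 20 -15 40 0; 1 20 -20 40 0; 1 10 -20 15 0; 1 0 -5 0 0; 1 0 0 0 0")

```text
t: 22.95
tcp_pos: [0.7479, -0.09, 0.2106]
eef_rot: [-3.098, -0.037, -0.266]
ft_force: [-0.5, 0.7, -1.0]
opening: 0.0005
```

```bash
python3 look.py w10
```

```text
t 22.95 tcp [ 0.7479 -0.09    0.2106] rpy [-177.51   -2.1   -15.25] tiltfwd -2.39 lat 2.2 F [-0.5  0.7 -1. ] F.N -1.1
move mm [ -60.9   65.1 -121.1] corner-pin along N 159.0 lat -57.5 up 11.7
M [ 0.5702 -0.0805  0.8176] std 0.0007431911691427878 2926
[359. 274.] 88 h% [0.0018 0.0025 0.0034] ctr [ 0.6478 -0.103   0.0687]
  collar 0.002012196994515077 264
[283. 280.] 51 h% [0.0041 0.0049 0.0057] ctr [ 0.6609 -0.0222  0.0705]
  collar 0.0019513282532588124 110
```

View pics/w10c.png

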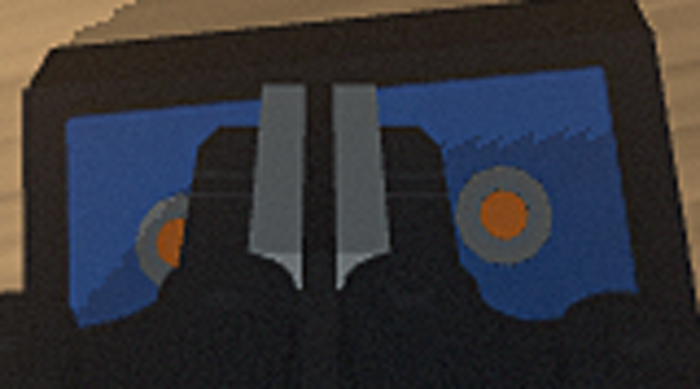

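The -y pin reads 2.5 against 2.0 mm and the +y pin 4.9 against 2.0, so it is about 3 mm proud. The backward tilt of about -3° probably brought the finger against the housing edge. I'll look for free moves that give forward tilt.

Emit:
jog_arm(steps="1 40 0 0 0; 1 40 0 0 0; 1 0 0 0 0; 1 0 0 0 0")

```text
t: 23.4
tcp_pos: [0.8187, -0.084, 0.1941]
eef_rot: [-3.1, -0.008, -0.264]
ft_force: [-0.6, 0.3, -0.4]
opening: 0.0004
```

```bash
python3 -c "
from h import *
plan('+y',.02)"
```

```text
t 23.4 tcp [ 0.8187 -0.084   0.1941] rpy [-177.6    -0.48  -15.13] tiltfwd -0.78 lat 2.32 F [-0.6  0.3 -0.4] F.N -0.7
move mm [-131.8   59.1 -105. ] corner-pin along N 185.6 lat -41.7 up -54.4
```

Emit:
jog_arm(steps="1 -40 0 0 0; 1 -40 0 0 0; 1 0 0 0 0; 1 0 0 0 0")

```text
t: 23.8
tcp_pos: [0.726, -0.0795, 0.1809]
eef_rot: [-3.101, 0.014, -0.261]
ft_force: [0.4, -0.8, -0.0]
opening: 0.0002
```

```bash
python3 -c "
from h import *
plan('+y',.02)"
```

```text
t 23.8 tcp [ 0.726  -0.0795  0.1809] rpy [-177.69    0.79  -14.97] tiltfwd 0.51 lat 2.39 F [ 0.4 -0.8 -0. ] F.N 0.3
move mm [-39.1  54.6 -92. ] corner-pin along N 121.9 lat -50.1 up 13.8
```

Emit:
jog_arm(steps="1 0 0 40 0; 1 0 0 40 0; 1 0 0 0 0; 1 0 0 0 0")

```text
t: 24.2
tcp_pos: [0.7238, -0.0777, 0.2624]
eef_rot: [-3.101, 0.017, -0.26]
ft_force: [-0.2, 0.3, -0.9]
opening: -0.0001
```

```bash
python3 -c "
from h import *
plan('+y',.02)"
```

```text
t 24.2 tcp [ 0.7238 -0.0777  0.2624] rpy [-177.68    0.96  -14.91] tiltfwd 0.67 lat 2.41 F [-0.2  0.3 -0.9] F.N -0.8
move mm [ -37.    52.8 -173.5] corner-pin along N 187.3 lat -48.7 up 62.5
```

Emit:
jog_arm(steps="1 0 0 -40 0; 1 0 0 -40 0; 1 0 0 0 0; 1 0 0 0 0")

```text
t: 24.6
tcp_pos: [0.7257, -0.0772, 0.1826]
eef_rot: [-3.1, 0.011, -0.26]
ft_force: [-0.8, 0.5, 0.9]
opening: -0.0002
```

```bash
python3 -c "
from h import *
plan('+y',.02)"
```

```text
t 24.6 tcp [ 0.7257 -0.0772  0.1826] rpy [-177.64    0.63  -14.87] tiltfwd 0.35 lat 2.42 F [-0.8  0.5  0.9] F.N 0.2
move mm [-38.8  52.3 -93.7] corner-pin along N 122.9 lat -47.9 up 15.3
```

Emit:
jog_arm(steps="1 45 0 0 0; 1 45 0 0 0; 1 45 0 0 0; 1 -45 0 0 0; 1 -45 0 0 0; 1 -45 0 0 0; 1 0 0 0 0; 1 0 0 0 0")

```text
t: 25.4
tcp_pos: [0.7336, -0.0773, 0.1589]
eef_rot: [-3.103, 0.038, -0.259]
ft_force: [0.6, 0.1, 0.4]
opening: -0.0001
```

```bash
python3 -c "
from h import *
plan('+y',.02)"
```

```text
t 25.4 tcp [ 0.7336 -0.0773  0.1589] rpy [-177.79    2.16  -14.86] tiltfwd 1.88 lat 2.46 F [0.6 0.1 0.4] F.N 0.7
move mm [-46.8  52.5 -70.2] corner-pin along N 108.3 lat -47.0 up -4.7
```

Emit:
jog_arm(steps="1 45 0 8 0; 1 45 0 8 0; 1 45 0 8 0; 1 -45 0 8 0; 1 -45 0 8 0; 1 -45 0 8 0; 1 45 0 8 0; 1 45 0 8 0; 1 45 0 4 0; 1 -45 0 4 0; 1 -45 0 4 0; 1 -45 0 4 0")

```text
t: 26.6
tcp_pos: [0.743, -0.0754, 0.1781]
eef_rot: [-3.11, 0.107, -0.258]
ft_force: [0.3, -0.7, 0.3]
opening: -0.0002
```

```bash
python3 -c "
from h import *
plan('+y',.02)"
```

```text
t 26.6 tcp [ 0.743  -0.0754  0.1781] rpy [-178.2     6.11  -14.79] tiltfwd 5.85 lat 2.51 F [ 0.3 -0.7  0.3] F.N 0.4
move mm [-56.5  50.7 -90.1] corner-pin along N 130.0 lat -43.8 up -0.9
```

Shuttling along x builds forward tilt, now +5.9°. A little more of it.

Emit:
jog_arm(steps="1 45 0 8 0; 1 45 0 8 0; 1 45 0 8 0; 1 -45 0 8 0; 1 -45 0 8 0; 1 -45 0 8 0; 1 45 0 8 0; 1 45 0 8 0; 1 45 0 4 0; 1 -45 0 4 0; 1 -45 0 4 0; 1 -45 0 4 0")

```text
t: 27.8
tcp_pos: [0.7168, -0.0692, 0.1682]
eef_rot: [-3.126, 0.241, -0.259]
ft_force: [-0.9, -0.2, 0.9]
opening: -0.0001
```

Emit:
jog_arm(steps="1 45 0 8 0; 1 45 0 8 0; 1 45 0 8 0; 1 -45 0 8 0; 1 -45 0 8 0; 1 -45 0 8 0; 1 45 0 8 0; 1 45 0 8 0; 1 45 0 4 0; 1 -45 0 4 0; 1 -45 0 4 0; 1 -40 0 4 0")

```text
t: 29.0
tcp_pos: [0.6938, -0.0629, 0.1559]
eef_rot: [3.139, 0.382, -0.263]
ft_force: [-0.8, 0.2, 0.6]
opening: 0.0005
```

Emit:
jog_arm(steps="1 0 0 0 0; 1 0 0 0 0; 1 0 0 0 0")

```text
t: 29.3
tcp_pos: [0.6936, -0.0631, 0.1581]
eef_rot: [3.139, 0.382, -0.264]
ft_force: [-0.2, -0.6, 0.0]
opening: 0.0
```

```bash
python3 look.py w11
```

```text
t 29.3 tcp [ 0.6936 -0.0631  0.1581] rpy [179.83  21.86 -15.11] tiltfwd 21.71 lat 2.47 F [-0.2 -0.6  0. ] F.N -0.1
move mm [ -8.5  38.6 -72.8] corner-pin along N 87.6 lat -38.5 up 29.4
M [ 0.5688 -0.0802  0.8185] std 0.0006917363543602062 9798
[377. 196.] 143 h% [0.0016 0.0025 0.0034] ctr [ 0.6479 -0.1031  0.0686]
  collar 0.001971907643510507 445
[282. 205.] 143 h% [0.0042 0.005  0.0059] ctr [ 0.6606 -0.0245  0.0705]
  collar 0.002005986536586294 404
```

View pics/w11c.png

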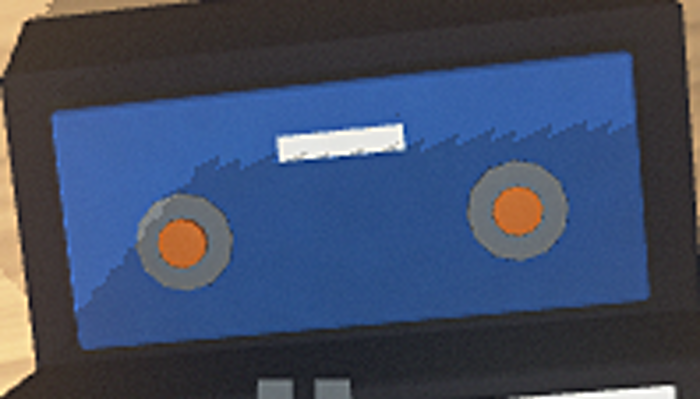

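Both pins are visible and the tilt is +21.7°, so the fingers now clear the step. The +y pin is 3 mm proud and the -y pin about 0.5 mm. Pressing +y again.

```bash
sed -i "s/^N=np.array.*/N=np.array([.568,-.080,.819]); PINS={'-y':np.array([.6479,-.1031,.0686]),'+y':np.array([.6606,-.0245,.0705])}/" h.py; python3 -c "
from h import *
plan('+y',.015,down=0)"
```

```text
t 29.35 tcp [ 0.6943 -0.0631  0.1587] rpy [179.84  21.77 -15.1 ] tiltfwd 21.62 lat 2.47 F [ 0.3 -0.   0.1] F.N 0.2
move mm [-15.9  39.6 -82.4] corner-pin along N 94.7 lat -38.5 up 29.9
```

Emit:
jog_arm(steps="1 0 10 -10 0; 1 0 12 -15 0; 1 -4 10 -18 0; 1 -5 4 -18 0; 1 -5 0 -13 0; 1 -2 0 -6 0; 1 0 0 0 0; 1 0 0 0 0")

```text
t: 30.15
tcp_pos: [0.6828, -0.0206, 0.0754]
eef_rot: [-3.141, 0.371, -0.26]
ft_force: [-0.4, 0.5, 0.9]
opening: -0.0001
```

```bash
python3 -c "
from h import *
plan('+y',.003,down=0)"
```

```text
t 30.15 tcp [ 0.6828 -0.0206  0.0754] rpy [-179.99   21.23  -14.91] tiltfwd 21.07 lat 2.51 F [-0.4  0.5  0.9] F.N 0.5
move mm [-11.2  -1.9  -8.8] corner-pin along N 16.5 lat 2.0 up -3.8
```

Emit:
jog_arm(steps="1 -3 -1 -2 0; 1 -4 -1 -2.5 0; 1 -3 0 -2.5 0; 1 -1 0 -1 0; 1 0 0 0 0")

```text
t: 30.65
tcp_pos: [0.6731, -0.0241, 0.0697]
eef_rot: [-3.141, 0.365, -0.262]
ft_force: [-0.3, -0.1, -0.2]
opening: 0.0
```

```bash
python3 -c "
from h import *
plan('+y',.0,down=0)"
```

```text
t 30.65 tcp [ 0.6731 -0.0241  0.0697] rpy [-179.95   20.93  -14.98] tiltfwd 20.76 lat 2.54 F [-0.3 -0.1 -0.2] F.N -0.4
move mm [-3.1  1.8 -5.5] corner-pin along N 6.5 lat -2.8 up 0.4
```

Emit:
jog_arm(steps="1 -1.2 0.9 -1.6 0; 1 -1.2 0.5 -1.6 0; 1 -1.2 0.2 -1.6 0")

```text
t: 30.95
tcp_pos: [0.6702, -0.0227, 0.0656]
eef_rot: [-3.14, 0.363, -0.262]
ft_force: [0.7, -0.3, 2.8]
opening: -0.0002
```

Emit:
jog_arm(steps="1 -2.4 0.3 -3 0; 1 -3.5 0.4 -3.5 0")

```text
t: 31.15
tcp_pos: [0.6676, -0.0223, 0.0619]
eef_rot: [-3.139, 0.355, -0.261]
ft_force: [4.9, -1.7, 7.2]
opening: -0.0
```

```bash
python3 -c "
from h import *
plan('+y',.0,down=0)"
```

```text
t 31.15 tcp [ 0.6676 -0.0223  0.0619] rpy [-179.86   20.35  -14.97] tiltfwd 20.18 lat 2.56 F [ 4.9 -1.7  7.2] F.N 8.8
move mm [2.4 0.  2.4] corner-pin along N -3.3 lat -1.8 up 0.6
```

Emit:
jog_arm(steps="1 -5 0.7 -4.5 0")

```text
t: 31.25
tcp_pos: [0.666, -0.0221, 0.0597]
eef_rot: [-3.138, 0.347, -0.261]
ft_force: [7.1, -0.8, 9.3]
opening: 0.0002
```

Emit:
jog_arm(steps="1 -5 0.7 -4.5 0")

```text
t: 31.35
tcp_pos: [0.6652, -0.022, 0.0584]
eef_rot: [-3.136, 0.337, -0.261]
ft_force: [6.3, -1.7, 13.2]
opening: 0.0001
```

```bash
python3 -c "
from h import *
plan('+y',.0,down=0)"
```

```text
t 31.35 tcp [ 0.6652 -0.022   0.0584] rpy [-179.7    19.33  -14.93] tiltfwd 19.15 lat 2.59 F [ 6.3 -1.7 13.2] F.N 14.5
move mm [ 4.9 -0.3  6. ] corner-pin along N -7.7 lat -1.8 up 0.6
```

Emit:
jog_arm(steps="1 -5 0.7 -4.8 0")

```text
t: 31.45
tcp_pos: [0.6649, -0.022, 0.0579]
eef_rot: [-3.135, 0.327, -0.26]
ft_force: [5.8, -1.1, 15.9]
opening: 0.0003
```

Emit:
jog_arm(steps="1 5 -1 7 0; 1 8 -3 10 0; 1 12 -15 15 0; 1 10 -20 20 0; 1 5 -20 20 0; 1 0 -10 10 0; 1 0 0 0 0; 1 0 0 0 0")

```text
t: 32.25
tcp_pos: [0.7063, -0.0921, 0.1429]
eef_rot: [-3.134, 0.328, -0.259]
ft_force: [-0.0, -0.3, -1.0]
opening: 0.0001
```

```bash
python3 look.py w12;  python3 -c "
from h import *
plan('-y',.015,down=0)"
```

```text
t 32.25 tcp [ 0.7063 -0.0921  0.1429] rpy [-179.54   18.79  -14.83] tiltfwd 18.6 lat 2.65 F [-0.  -0.3 -1. ] F.N -0.8
move mm [-23.9  68.  -62.6] corner-pin along N 90.3 lat -65.5 up 7.7
M [ 0.5693 -0.0803  0.8182] std 0.000688460126065281 8856
[348. 232.] 141 h% [0.0015 0.0025 0.0032] ctr [ 0.6479 -0.1031  0.0685]
  collar 0.001982781918326145 431
[255. 240.] 128 h% [0.0017 0.0025 0.0034] ctr [ 0.6592 -0.0241  0.0686]
  collar 0.001997102392315568 395
t 32.3 tcp [ 0.7061 -0.092   0.1426] rpy [-179.56   18.82  -14.82] tiltfwd 18.62 lat 2.63 F [-0.   0.6 -0.7] F.N -0.6
move mm [-40.1 -10.2 -67.8] corner-pin along N 92.5 lat 14.1 up 7.5
```

View pics/w12c.png

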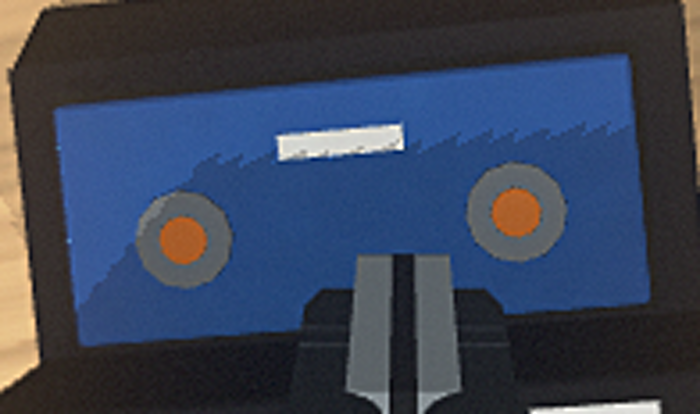

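Both pins now read the same (2.5 mm, collar 2.0), and the left one was pressed fully with 16 N. For certainty I'll press the -y pin again at this better tilt.

Emit:
jog_arm(steps="1 0 -5 -8 0; 1 -6 -3 -14 0; 1 -10 0 -16 0; 1 -10 0 -14 0; 1 -6 0 -8 0; 1 0 0 0 0; 1 0 0 0 0")

```text
t: 33.0
tcp_pos: [0.6653, -0.0963, 0.0697]
eef_rot: [-3.134, 0.343, -0.255]
ft_force: [-0.3, -0.2, 0.0]
opening: 0.0003
```

```bash
python3 -c "
from h import *
plan('-y',.004,down=0)"
```

```text
t 33.0 tcp [ 0.6653 -0.0963  0.0697] rpy [-179.57   19.65  -14.61] tiltfwd 19.46 lat 2.64 F [-0.3 -0.2  0. ] F.N -0.2
move mm [-5.7 -4.9 -4. ] corner-pin along N 10.1 lat 4.2 up -1.8
```

Emit:
jog_arm(steps="1 -2 -2.5 -1 0; 1 -2 -1.5 -1.5 0; 1 -1.5 -0.5 -1.5 0; 1 0 0 0 0")

```text
t: 33.4
tcp_pos: [0.6616, -0.1014, 0.0671]
eef_rot: [-3.134, 0.339, -0.255]
ft_force: [-0.2, 0.7, 0.4]
opening: 0.0002
```

```bash
python3 -c "
from h import *
plan('-y',.0,down=0)"
```

```text
t 33.4 tcp [ 0.6616 -0.1014  0.0671] rpy [-179.56   19.42  -14.58] tiltfwd 19.23 lat 2.62 F [-0.2  0.7  0.4] F.N 0.1
move mm [-4.2  0.5 -4.7] corner-pin along N 6.3 lat -1.4 up -0.8
```

Emit:
jog_arm(steps="1 -1.5 0.2 -1.6 0; 1 -1.5 0.2 -1.6 0; 1 -2.4 0.3 -3 0; 1 -3.5 0.4 -3.5 0")

```text
t: 33.8
tcp_pos: [0.6563, -0.1009, 0.0602]
eef_rot: [-3.133, 0.33, -0.254]
ft_force: [6.0, -0.5, 8.0]
opening: -0.0001
```

Emit:
jog_arm(steps="1 -5 0.7 -4.5 0")

```text
t: 33.9
tcp_pos: [0.655, -0.1007, 0.0583]
eef_rot: [-3.132, 0.321, -0.254]
ft_force: [7.4, -1.0, 12.0]
opening: -0.0
```

Emit:
jog_arm(steps="1 -5 0.7 -4.5 0")

```text
t: 34.0
tcp_pos: [0.6545, -0.1007, 0.0575]
eef_rot: [-3.131, 0.31, -0.254]
ft_force: [7.8, -1.7, 14.7]
opening: -0.0001
```

```bash
python3 -c "
from h import *
plan('-y',.0,down=0)"
```

```text
t 34.0 tcp [ 0.6545 -0.1007  0.0575] rpy [-179.39   17.78  -14.57] tiltfwd 17.59 lat 2.61 F [ 7.8 -1.7 14.7] F.N 16.6
move mm [ 3.  -0.2  5.2] corner-pin along N -6.0 lat -1.7 up -0.5
```

Emit:
jog_arm(steps="1 5 -1 7 0; 1 8 0 10 0; 1 12 10 15 0; 1 10 10 20 0; 1 10 10 20 0; 1 10 5 20 0; 1 5 0 10 0; 1 0 0 0 0; 1 0 0 0 0")

```text
t: 34.9
tcp_pos: [0.7153, -0.0652, 0.1626]
eef_rot: [-3.132, 0.314, -0.255]
ft_force: [0.4, 0.3, -0.4]
opening: -0.0002
```

```bash
python3 look.py w13; python3 - <<'E'
from h import *
grab('top','t13'); grab('side','s13')
a=load('top0')['im'].astype(int); b=load('t13')['im'].astype(int)
s=load('t13'); P=cloud(s); m=(P[...,2]>.16)&(P[...,2]<.195)&(np.hypot(P[...,0]-.554,P[...,1]+.05)<.035); print('card top',np.percentile(P[m][:,2],[50,95]))
h0,h1=[cv2.cvtColor(x.astype(np.uint8),cv2.COLOR_RGB2HSV) for x in (a,b)]
for nm,(u0,v0,u1,v1) in dict(batt=(428,172,472,212),calc=(205,106,270,145),eraser=(424,112,446,142)).items():
    r=[]
    for h in (h0,h1):
        c=h[v0:v1,u0:u1]; mm=~((c[...,0]<22)&(c[...,1]>40)) if nm!='batt' else (c[...,1]>140)
        v,u=np.nonzero(mm); r.append((u.mean().round(2),v.mean().round(2),len(u)))
    print(nm,r)
cv2.imwrite('pics/f13.png',np.hstack([cv2.resize(load('t13')['im'][:,:,::-1],(400,250)),cv2.resize(load('s13')['im'][:,:,::-1],(400,250))]))
E
```

```text
t 34.9 tcp [ 0.7153 -0.0652  0.1626] rpy [-179.43   18.01  -14.59] tiltfwd 17.82 lat 2.6 F [ 0.4  0.3 -0.4] F.N -0.1
move mm [-32.9  41.2 -82.2] corner-pin along N 109.3 lat -37.7 up 14.8
M [ 0.5683 -0.0805  0.8188] std 0.000710505068340224 8330
[378. 220.] 123 h% [0.0015 0.0025 0.0033] ctr [ 0.6479 -0.1031  0.0686]
  collar 0.0020105804330391285 381
[290. 228.] 115 h% [0.0016 0.0024 0.0033] ctr [ 0.659  -0.024   0.0686]
  collar 0.001964666265959897 365Traceback (most recent call last):
  File "<stdin>", line 4, in <module>
    return _quantile_unchecked(
        a, q, axis, out, overwrite_input, method, keepdims, weights)
    return _ureduce(a,
                    func=_quantile_ureduce_func,
    ...<5 lines>...
                    overwrite_input=overwrite_input,
                    method=method)
    r = func(a, **kwargs)
    result = _quantile(arr,
                       quantiles=q,
    ...<2 lines>...
                       out=out,
                       weights=wgt)
    slices_having_nans = np.isnan(arr[-1, ...])
                                  ~~~^^^^^^^^^
IndexError: index -1 is out of bounds for axis 0 with size 0
```

View pics/w13c.png

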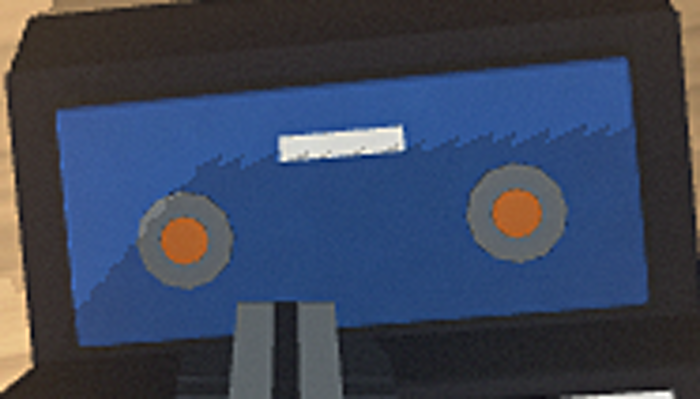

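```bash
python3 - <<'E'
from h import *
s=load('s13'); P=cloud(s); m=(P[...,2]>.15)&(P[...,2]<.2)&(np.hypot(P[...,0]-.554,P[...,1]+.05)<.035); print('card',m.sum(),np.percentile(P[m][:,2],[50,99]),cv2.minAreaRect(P[m][:,:2].astype(np.float32)))
cv2.imwrite('pics/f13.png',np.vstack([np.hstack([cv2.resize(load(t)['im'][:,:,::-1],(400,250)) for t in p]) for p in (('top0','side0'),('t13','s13'))]))
E
```

```text
card 161 [0.17313803 0.18707259] ((0.5540144443511963, -0.049911100417375565), (0.054429490119218826, 0.01145189255475998), 81.37129974365234)
```

View pics/f13.png

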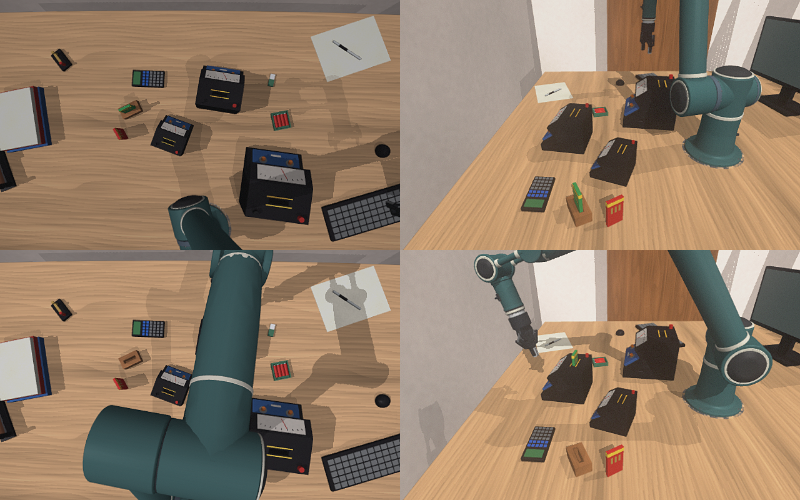

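The card stands in the meter with its top at 0.187. Both pins are level with their collars, the bystanders look unmoved, and the arm is clear. Handing in.

```bash
python3 -c "
from station import robot
print(robot.finish_job())"
```

```text
the job is handed in; nothing more can be done
None
```

The green card is in the correct meter (the one with the 141 mm deck), both rivet pins are pushed in, and I handed the job in at about 35 s of the 67 s allowed.

- **Card:** It bottomed out in the slot with about 18 N on the wrist. The last side view put its top at 0.187 m, which is about 45 mm above the deck.
- **Rivets:** The left (meter +y) and right pins were each last pressed with about 16–17 N. The highest reading was about 19.5 N, under the 25 N limit. Forces were read only at the end of each move, so short peaks in between were not seen.
- **First presses:** They did not go cleanly:
    - On the left pin the finger slipped down the slope towards the collar.
    - On the right pin it probably touched the housing step and left the pin about 3 mm proud.
    - I tilted the tool to about 20° by moving it back and forth along x, then pressed both pins again.
- **Flushness check:** Both pin tops read about 2.5 mm above the plate against 2.0 mm for the collars. That is 0.5 mm more than exactly flush. Both pins read the same and the left reading did not change on re-pressing, so I took it as the stop plus a depth offset, but I could not confirm that.
- **Bystanders:** The battery box, calculator and eraser looked unmoved when I compared the pictures by eye. My numeric check of their positions failed in the script and I did not repeat it. The arm was clear of everything, with no contact force, when I handed in.

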